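# Load the lever exerciser with an S-hook

### The arm

A 7-joint arm with a two-finger parallel gripper is mounted at the origin on a cart in front of the work surface, level with it; the furniture and walls round the work are solid. World frame = base frame: x ahead of the robot, y to its left, z up, the work surface at z = 0. Lengths are in m, angles in rad, forces in N, time in s.
With the tool pointing down it reaches from about 0.425 to 1.025 m from the base axis. Payload 3.6 kg.
Tool frame: the origin (TCP) lies at the very end of the fingers, on their centre line; the grasp point (between the pads) lies 19 mm behind it; z points along the fingers, y is the line along which they close (so a half turn about z gives the same grasp; the last joint's range is limited). The gripper opens to 85 mm and grips with 20 to 120 N. Pads are 22 mm wide; open, the fingers measure 114 mm over their backs; the gripper's body (76 mm by 85 mm) begins 54 mm behind the grasp point. The pads swing forward as they close: fully open they stand 13 mm farther back than shut.
Start: joints at [-1.288, 0.591, 0.048, 1.609, -0.033, 0.943, -0.034], TCP at [0.266, 0.674, 0.231] pointing down, gripper open.
Joint ranges: [-2.69, 2.69], [-0.47, 2.24], [-1.27, 1.36], [0.19, 2.51], [-1.53, 4.68], [0.08, 2.07], [-3.09, 3.09]. Speed limits (rad/s): [2.57, 2.57, 3.14, 3.14, 3.14, 3.14, 3.14].

### API

Orientations are given as a unit quaternion [w, x, y, z].
In Python, from cell import arm gives the robot as it stands.
- The arm moves only by the tool step_arm, never from a script. Its argument "deltas" is a list of rows, each an object of numbers: "ax", "ay", "az": the turn, a rotation vector about the tool's x, y, z in degrees; "x", "y", "z": the shift along the tool's x, y, z in m; "claw": the closure, from 0 (fully open) to 1 (shut). A call has 1 to 12 rows; each row is the pose to reach, as a shift and turn from the pose commanded when the call began, along the tool's axes at that moment; what a row does not reach only later rows make up. A row lasts 1/8 s, in which the tool goes at most 62.5 mm and 10.7 degrees, less where a joint would pass 70% of its speed; a pose out of reach is approached as far as the arm can. A call with a gripper value outside its range is refused whole. The fingers move at their own pace and stop on an object; "newtons" is the grip in N (left out, the last holds). Time passes only in rows, so rows that repeat a pose let the fingers close. It gives the time, the measured TCP pose, the force, the opening and the grip force at its end, in the units of the state.
- arm.state(): the state, without advancing time (a new reading comes with each control period).
- arm.camera(name): name is "scene" or "top"; returns the picture (400x640x3 uint8, red, green, blue); there is no depth.
- arm.get_calibration(name): a dict with "fx", "fy", "cx", "cy" (pixels), "k1" (the pictures are not rectified: a ray, as slopes to the right and down, at radius r is drawn at 1 + k1 r^2 times it, then the intrinsics apply), "R" (3x3) and "t" (3): a world point X has camera coordinates R X + t. Camera axes: x right, y down, z forward; pixel columns grow to the right and rows downward; lengths in m; the calibration is good to about 2 mm. A picture is of the moment at which its call begins. get_calibration takes no time and is no camera call.
- arm.sign_off(): hands the job in; it is judged then, once.
The state is a dict: "clock": time; "joints": joint angles; "qd": joint speeds; "joint_efforts": joint torques, N m; "position": TCP position; "tcp_rot": TCP orientation; "wrist_force": force on the tool from outside, world axes, zero at the start; "wrist_torque": the same for the moment, N m; "opening": finger opening in m; "finger_force": force on a finger pad.
Only numpy, scipy, OpenCV 4.12 (cv2) and the standard library are available. Lean on these libraries where they do the work, as an engineer would, in place of code of your own. Each camera call takes 0.05 s, during which the arm holds its last target. There are 200 camera calls.

### The job

Load the hand exerciser for the next patient: take the empty S-hook off the exerciser's load pin, pass its lower end through the hole of the blue weight plate, draw that plate straight up out of its spring slot, and hang the hook with the plate back on the load pin so that the lever is carried down to its lower stop. The plates are wet with disinfectant, so handle the blue one by the hook alone; ease the lever down instead of letting it drop, and leave the other plates, the suction cup and the tape measure where they are.

Things in the scene. Friction and masses are not known exactly. Their poses are not given: they have to be found in the camera images.
- s_hook: S-hook of 6 mm round steel wire, 121 mm tall, 0.06 kg, hanging empty on the load pin, the wire in its x-z plane, z up. Origin: centre of the upper bend. Wire centre-line in (x, z) mm: (17,-18), (17,0), half circle over (0,17) to (-17,0), (-17,-34), slanting to (13,-74), (13,-85), bend of radius 13 about (0,-85) under (0,-98) to (-11.3,-91.5), straight tip to (-16.3,-82.8)
- hook_top (a point): inner side of the hook's upper bend, (0, 0, 14) mm in the hook's frame; it rests on the load pin. The upper loop's two upright legs are 40 mm apart over the outside and can be gripped from above, across the hook's x, astride the pin; lift it 40 mm, then draw it towards its -x: straight up, the slanting wire meets the pin
- hook_bend (a point): inner side of the bottom of the lower bend, (0, 0, -95) mm in the hook's frame; the plate's hole hangs there. This bend opens to the hook's -x (robot's side at the start). Upright, its raised tip is too high for the hole: lean the hook's top some 40 degrees to its -x (gripper's back towards the robot), enter the hole from the plate's +x side moving -x, then turn upright
- blue_plate: blue weight plate, 0.36 to 0.56 kg, upright in one of the rack's three slots (any). Origin: centre of its lower edge; z up, x its normal, as the rack's. Slab 10 mm thick (x), 80 wide (y), 66 high. On top a 5 mm steel tab, 31 mm wide, swivels about x on a rivet at z = 52 mm: a round 13 mm hole 32.5 mm from the rivet, head 48 mm. Its lean, up to 0.42 rad to either side, is not reported
- yellow_plate: yellow weight plate like the blue one, stays in its slot. Every tab stays as it leans, but yields to about 0.4 N sideways; the plate and its tab hang straight once lifted
- green_plate: green weight plate of the same size, stays in its slot
- rack: grey grooved rack, 142 x 98 x 40 mm, fixed; origin at the middle of its underside, x across the slots, away from the robot to within 0.25 rad. Slots at x = -44, 0, 44 mm, floor 8 mm up, 32 mm deep. A spring leaf in each presses its plate with about 5 N against the robot-side wall: a plate first sticks, then comes out at some 8 to 14 N of pull in all
- exerciser: white lever hand exerciser, fixed: base 250 x 110 mm, 14 high, post 270 high. Origin on the surface under the lever's pivot; x away from the robot to within 0.22 rad, z up. Pivot axis along y, 250 mm up. Towards -x the lever ends in a fork with the load pin (cheeks 16 mm high at y = +-50 mm, crosspiece 73 mm clear of the pin), towards +x in a rubber hand grip
- load_pin (a point): middle of the load pin: a round bar of 12 mm diameter along y, 94 mm free between the cheeks of the fork, 130 mm from the pivot; about 269 mm above the surface when raised, 231 mm at the lower stop. Its frame turns with the lever: x along the lever towards the pivot, y along the pin
- lever (a joint): the lever's swing in rad: 0 = pin end raised against the upper stop (held by a spring, start), 0.30 = lower stop. It yields to about 2 N on the pin; the blue plate's weight holds it on the lower stop
- therapy_cup_0: clear suction cup, 58 mm wide, 76 mm high, standing near the rack; origin under its centre; stays
- tape_measure: round yellow tape measure, 49 x 52 x 15 mm, lying in front; origin under its centre; stays

How it is judged:
On the way, in this order (a step that is already met when the one before it is completed fails the run):
1. the hook is taken off the load pin, held by the gripper (distance between hook_top and load_pin above 0.05 m and contact force between the fingers and s_hook above 0.5 N), for 0.2 s.
2. the blue plate hangs on the held hook, drawn clear of its slot (distance between blue_plate and hook_bend between 0.085 and 0.098 m and height (world z) of blue_plate above 0.045 m and contact force between the fingers and s_hook above 0.5 N and contact force between blue_plate and rack below 0.1 N), for 0.2 s.
At the end, for the whole second after the job is handed in: S-hook on the load pin by its upper bend (8 mm along the lever); blue plate hanging in the lower bend (85 to 98 mm from bend to lower edge), 20 mm up, upright to 0.25 rad, still; lever at its lower stop (over 0.26 rad); other plates in their slots (12 mm), cup and tape in place (30 mm) (value of joint lever above 0.26 rad and distance between blue_plate and hook_bend between 0.085 and 0.098 m and height (world z) of blue_plate above 0.02 m and angle between blue_plate's own z axis and vertical below 0.25 rad and x of hook_top in the frame of load_pin between -0.008 and 0.008 m and z of hook_top in the frame of load_pin between 0.002 and 0.012 m and y of hook_top in the frame of load_pin between -0.046 and 0.046 m and linear speed of blue_plate below 0.05 m/s and distance of each of yellow_plate, green_plate from where it was at the start of the episode below 0.012 m and distance of each of therapy_cup_0, tape_measure from where it was at the start of the episode below 0.03 m); the robot touches nothing.
It fails at once if the fingers press on the blue plate (over 1.5 N) (contact force between the fingers and blue_plate above 1.5 N).
It fails at once if the lever is dropped (faster than 2 rad/s) (velocity of joint lever above 2 rad/s).
It fails at once if another plate is lifted or pushed 20 mm (distance of any of yellow_plate, green_plate from where it was at the start of the episode above 0.02 m).
It fails at once if the suction cup or the tape measure is pushed 30 mm (distance of any of therapy_cup_0, tape_measure from where it was at the start of the episode above 0.03 m).
It also fails if it takes over 72 s, if anything falls off the work surface, if the arm or the gripper's body presses on something with over 40 N, if the wrist force passes 120 N, or if a joint passes its speed limit or range.

## Working session

There is one attempt and no reset: what is moved stays moved. The work goes in short steps, Python scripts to look and compute and a tool call to move; the robot and the scene stay as the last step left them, time stands still between calls to the robot, and variables do not carry over. Pictures are saved under pics/ and viewed, at most 10 in all, crops included, and the job is handed in when it is done.

Besides the shell and the picture viewer there is one more tool, called after "Emit:" as name(argument=value, ...), one argument or row to a line, values as JSON. step_arm: Moves the arm, as the interface text tells. Its arguments: {"type":"object","properties":{"deltas":{"type":"array","items":{"type":"object","properties":{"ax":{"type":"number"},"ay":{"type":"number"},"az":{"type":"number"},"x":{"type":"number"},"y":{"type":"number"},"z":{"type":"number"},"claw":{"type":"number"}}}},"newtons":{"type":"number"}},"required":["deltas"]}

```bash
ls; mkdir -p pics; python3 - <<'E'
from cell import arm
import cv2
for n in("scene","top"):
    cv2.imwrite(f"pics/{n}0.png",arm.camera(n)[...,::-1]); c=arm.get_calibration(n); print(n,c)
s=arm.state(); print(s)
E
```

```text
pics
scene {'fx': 513.510156052414, 'fy': 513.510156052414, 'cx': 322.1959463122675, 'cy': 209.58667215328742, 'k1': 0.05842824241736419, 'R': array([[-0.81354007, -0.58126055,  0.01699194],
       [-0.28721397,  0.37623779, -0.88088209],
       [ 0.505629  , -0.7215132 , -0.47303067]]), 't': array([0.3771751 , 0.31197204, 0.73585972])}
top {'fx': 514.2117477861736, 'fy': 514.2117477861736, 'cx': 312.11941370482646, 'cy': 193.3622178209261, 'k1': 0.007663756089034227, 'R': array([[-7.21900688e-03, -9.99973916e-01, -2.31957447e-04],
       [-9.74120610e-01,  7.08477150e-03, -2.25917781e-01],
       [ 2.25913532e-01, -1.40494749e-03, -9.74146345e-01]]), 't': array([-0.06621311,  0.5742334 ,  1.05759809])}
{'clock': 0.1, 'joints': array([-1.28849957,  0.59208142,  0.04829412,  1.6096776 , -0.0333342 ,
        0.94271041, -0.03370009]), 'qd': array([-2.12455118e-05, -8.51271626e-04, -8.15509854e-04, -2.86427773e-03,
       -9.85366055e-04, -1.54119627e-03, -2.07411002e-03]), 'joint_efforts': array([ 3.78009165e-03, -5.49996865e+01,  1.55343946e+00, -1.98824286e+01,
        9.82625876e-03,  3.85032457e-03,  8.10625833e-08]), 'position': array([0.26578904, 0.67372478, 0.23022216]), 'tcp_rot': array([-1.51602508e-04,  1.86760696e-01,  9.82404891e-01, -1.02475796e-03]), 'wrist_force': array([ 0.32101089,  0.00485986, -0.04042462]), 'wrist_torque': array([-0.03323444, -0.00377593,  0.00097876]), 'finger_force': 0.0, 'opening': 0.08556839935801419}
```

View pics/scene0.png

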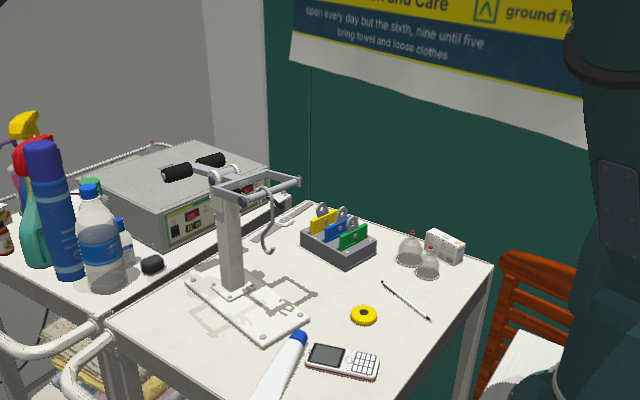

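View pics/top0.png

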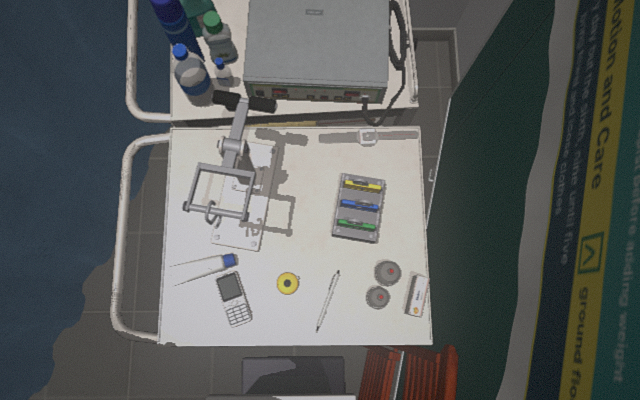

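Top view: fork and load pin at about (185–250, 165–220), the hook near (212, 213), and the rack at (335–385, 172–240) with blue in the middle slot (358, 204). The tape is at (288, 283). Next I'll enlarge the parts that matter.

```bash
python3 - <<'E'
import cv2,numpy as np
t=cv2.imread("pics/top0.png"); s=cv2.imread("pics/scene0.png")
r=lambda im,x,y,w,h,W,H:cv2.resize(im[y:y+h,x:x+w],(W,H),interpolation=cv2.INTER_CUBIC)
a=np.hstack([r(t,175,150,80,60,400,300),r(t,320,165,80,60,400,300)])  # 5x
a=np.hstack([r(t,176,158,80,60,400,300),r(t,322,174,90,68,400,300)])
b=np.hstack([r(s,205,160,100,100,300,300),r(s,295,195,100,80,375,300),np.zeros((300,125,3),np.uint8)])
cv2.imwrite("pics/z1.png",np.vstack([a,b]))
E
```

```text
(no output)
```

View pics/z1.png

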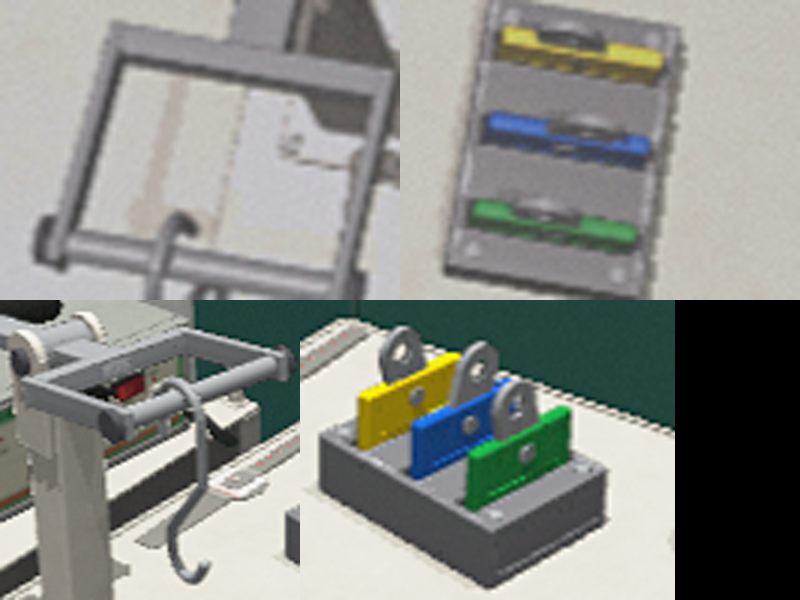

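Blue is in the middle slot and its tab hole is at scene pixel (342, 212). The pin runs from (189, 207) to (245, 215) in the top view, with the hook crossing it near (208, 209).

```bash
cat > h.py <<'E'
import numpy as np,cv2
from cell import arm
C={n:arm.get_calibration(n) for n in("scene","top")}
def ray(n,u,v):
    c=C[n]; d=np.array([(u-c["cx"])/c["fx"],(v-c["cy"])/c["fy"]]); p=d.copy()
    for _ in range(10): p=d/(1+c["k1"]*(p@p))
    R=np.array(c["R"]); return -R.T@np.array(c["t"]), R.T@np.array([*p,1])
def onplane(n,u,v,P,N):
    o,d=ray(n,u,v); return o+d*((np.array(P)-o)@N)/(d@np.array(N))
def onz(n,u,v,z): return onplane(n,u,v,[0,0,z],np.array([0,0,1.]))
def tri(a,b):
    (o,d),(p,e)=ray("top",*a),ray("scene",*b); M=np.stack([d,-e],1)
    k=np.linalg.lstsq(M,p-o,rcond=None)[0]; A,B=o+d*k[0],p+e*k[1]; return (A+B)/2,np.linalg.norm(A-B)
def proj(n,X):
    c=C[n]; q=np.array(c["R"])@X+c["t"]; p=q[:2]/q[2]; p=p*(1+c["k1"]*(p@p)); return p*c["fx"]+[c["cx"],c["cy"]]
def st():
    s=arm.state(); return s
E
python3 - <<'E'
from h import *
np.set_printoptions(precision=4,suppress=True)
t=cv2.imread("pics/top0.png"); s=cv2.imread("pics/scene0.png")
z=lambda im,x,y,w,h,k:cv2.resize(im[y:y+h,x:x+w],(w*k,h*k),interpolation=cv2.INTER_CUBIC)
cv2.imwrite("pics/z2.png",np.vstack([np.hstack([z(t,195,190,40,30,10),z(s,240,175,40,30,10)]),np.hstack([z(s,325,198,40,30,10),z(t,335,190,40,30,10)])]))
# pin cheeks, top panel
for u,v in[(60,246),(350,285)]: print("cheek",onz("top",176+u/5,158+v/5,.269))
hsv=cv2.cvtColor(t,cv2.COLOR_BGR2HSV)
for n,lo,hi in[("blue",105,125),("yellow",20,32),("green",50,75)]:
    m=cv2.inRange(hsv,(lo,110,40),(hi,255,255))[165:245,325:395]
    m=cv2.morphologyEx(m,cv2.MORPH_OPEN,np.ones((2,2)))
    k=max(cv2.findContours(m,0,2)[0],key=cv2.contourArea)
    r=cv2.minAreaRect(k); b=cv2.boxPoints(r)+[325,165]; b=b[np.argsort(b[:,1])]
    far=b[:2][np.argsort(b[:2,0])]; print(n,b.tolist())
    A,B=[onz("top",*p,.074) for p in far]; print("  far edge",A,B,np.linalg.norm(A-B))
E
```

```text
cheek [0.5031 0.1494 0.269 ]
cheek [0.4883 0.0467 0.269 ]
blue [[343.1621627807617, 200.02702713012695], [355.4864845275879, 202.08108139038086], [342.567569732666, 203.5945930480957], [354.8918914794922, 205.6486473083496]]
  far edge [ 0.5565 -0.1373  0.074 ] [ 0.5518 -0.1639  0.074 ] 0.026933287842440496
yellow [[366.54054260253906, 183.75675582885742], [381.45946502685547, 186.2432403564453], [365.8378372192383, 187.97297286987305], [380.7567596435547, 190.45945739746094]]
  far edge [ 0.5924 -0.189   0.074 ] [ 0.5866 -0.2213  0.074 ] 0.03277990737077582Traceback (most recent call last):
  File "<stdin>", line 12, in <module>
ValueError: max() iterable argument is empty
```

View pics/z2.png

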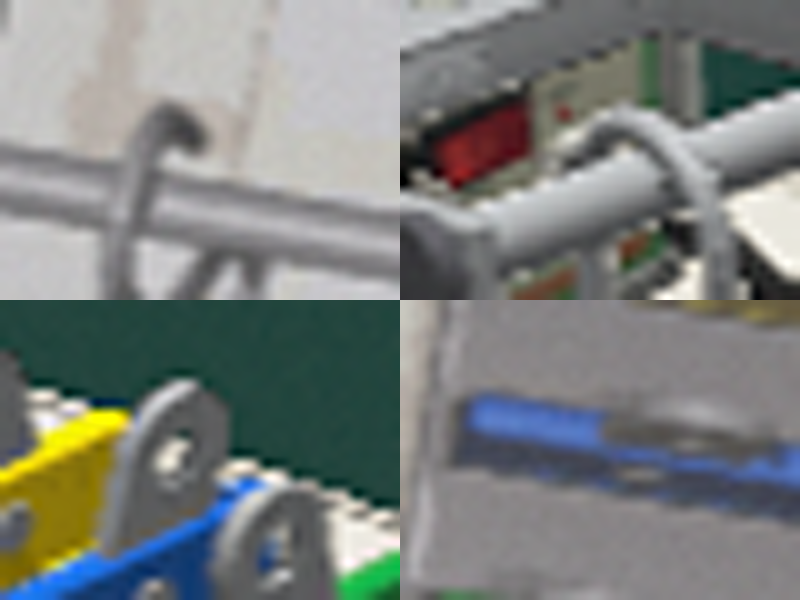

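The hook wire crosses over the pin at top (208, 209) and scene (≈270, 190). The far bend is at top (212, 200.5) and the near leg at (207, 217). Blue's tab hole is at scene (342.5, 213.3), and its top face runs from (342, 201) to (378, 206.5) in the top view.

```bash
cat > m.py <<'E'
from h import *
np.set_printoptions(precision=4,suppress=True)
cs=[]
for n,a,b in[("y",(345.6,180.3),(380.9,185.7)),("b",(342.2,199.4),(378.3,205)),("g",(338.2,219),(375.6,224.6))]:
    A,B=onz("top",*a,.074),onz("top",*b,.074); d=A-B; cs.append((A+B)/2)
    print(n,A,B,"len",np.linalg.norm(d),"yaw",np.degrees(np.arctan2(-d[0],d[1])),"mid",cs[-1])
v=cs[0]-cs[2]; print("slot spacing",np.linalg.norm(v)/2,"yaw",np.degrees(np.arctan2(v[1],v[0])))
yaw=np.arctan2(v[1],v[0]); N=np.array([np.cos(yaw),np.sin(yaw),0]); T=np.array([-N[1],N[0],0])
P=cs[1]-.005*N; P[:2]=P[:2]
H=onplane("scene",342.5,213.3,P,N); print("hole",H,"lateral",(H-P)@T,"rivet dist",np.hypot((H-P)@T,H[2]-.060))
H=onplane("scene",340.5,227,P-.005*N,N); print("rivet",H,(H-P)@T)
# hook
print("crossing",onz("top",208,209,.278),"far bend",onz("top",211.8,201,.270),"near leg",onz("top",206.9,217,.255),"tip",onz("top",215.3,203.8,.243))
print("tri",tri((208,209),(270.5,189)))
a,b=onz("top",189,207,.269),onz("top",245,215,.269);print("pin",a,b)
print("pin cheeks scene tri",tri((188,207.2),(247,198)),tri((246,215),(298,180)))
E
python3 m.py
```

```text
y [ 0.6005 -0.1436  0.074 ] [ 0.5878 -0.2201  0.074 ] len 0.07754976747112392 yaw -9.417260606981236 mid [ 0.5942 -0.1818  0.074 ]
b [ 0.5579 -0.1353  0.074 ] [ 0.545  -0.2129  0.074 ] len 0.07864911558625225 yaw -9.45876976533211 mid [ 0.5515 -0.1741  0.074 ]
g [ 0.515  -0.1258  0.074 ] [ 0.5023 -0.2055  0.074 ] len 0.08071442285202779 yaw -9.067359920624297 mid [ 0.5086 -0.1657  0.074 ]
slot spacing 0.043520023340042346 yaw -10.68329728932334
hole [ 0.5443 -0.1853  0.0885] lateral -0.012367676446007374 rivet dist 0.031062593974329436
rivet [ 0.5412 -0.1747  0.0605] -0.0024831856999221378
crossing [0.4978 0.1121 0.278 ] far bend [0.5138 0.1076 0.27  ] near leg [0.4878 0.1182 0.255 ] tip [0.5144 0.1064 0.243 ]
tri (array([0.4935, 0.1093, 0.2768]), np.float64(0.010520126848379344))
pin [0.5034 0.1477 0.269 ] [0.4883 0.0484 0.269 ]
pin cheeks scene tri (array([0.501 , 0.1475, 0.2735]), np.float64(0.0027064486829262483)) (array([0.4866, 0.0456, 0.2692]), np.float64(0.0038891446868678592))
```

```bash
cat >> h.py <<'E'
from scipy.spatial.transform import Rotation as Ro
def hookR(yaw,lean):  # degrees; hook axes in columns; lean tips the top to -x
    return (Ro.from_euler("z",yaw,degrees=True)*Ro.from_euler("y",-lean,degrees=True)).as_matrix()
def toolR(yaw,lean):
    h=hookR(yaw,lean); return np.stack([h[:,1],h[:,0],-h[:,2]],1)
def go(p,R):   # prints shift and turn in tool axes from the measured pose
    s=arm.state(); q=s["tcp_rot"]; R0=Ro.from_quat([*q[1:],q[0]]).as_matrix()
    d=R0.T@(np.array(p)-s["position"]); w=Ro.from_matrix(R0.T@R).as_rotvec(degrees=True)
    print("shift",d.round(4),"turn",w.round(2),"| at",s["position"].round(4),"t",s["clock"],"F",s["wrist_force"].round(2),"op",round(s["opening"],4),"ff",round(s["finger_force"],2))
E
python3 - <<'E'
from h import *
go([.266,.674,.39],toolR(-13,0)); go([.498,.112,.39],toolR(-13,0))
E
```

```text
shift [-1.000e-04  0.000e+00 -1.598e-01] turn [-0.09  0.09 81.47] | at [0.2658 0.6737 0.2302] t 0.1 F [ 0.32  0.   -0.04] op 0.0856 ff 0.0
shift [-0.4222 -0.4377 -0.1588] turn [-0.09  0.09 81.47] | at [0.2658 0.6737 0.2302] t 0.1 F [ 0.32  0.   -0.04] op 0.0856 ff 0.0
```

Emit:
step_arm(
  deltas=[
    {"z": -0.06,"az": 8},
    {"z": -0.12,"az": 16},
    {"x": -0.05,"y": -0.05,"z": -0.159,"az": 26},
    {"x": -0.1,"y": -0.1,"z": -0.159,"az": 36},
    {"x": -0.14,"y": -0.145,"z": -0.159,"az": 46},
    {"x": -0.18,"y": -0.187,"z": -0.159,"az": 56},
    {"x": -0.22,"y": -0.228,"z": -0.159,"az": 66},
    {"x": -0.26,"y": -0.27,"z": -0.159,"az": 74},
    {"x": -0.3,"y": -0.311,"z": -0.159,"az": 81.5},
    {"x": -0.34,"y": -0.352,"z": -0.159,"az": 81.5},
    {"x": -0.38,"y": -0.394,"z": -0.159,"az": 81.5},
    {"x": -0.422,"y": -0.438,"z": -0.159,"az": 81.5},
  ],
  newtons=60,
)

```text
invalid input
```

```bash
python3 - <<'E'
from h import *
go([.498,.112,.30],toolR(-13,0)); go([.498,.112,.244],toolR(-13,0)); print(arm.state()["joints"].round(2))
s=arm.camera("scene")[...,::-1];t=arm.camera("top")[...,::-1]
z=lambda im,x,y,w,h,k:cv2.resize(im[y:y+h,x:x+w],(w*k,h*k),interpolation=cv2.INTER_CUBIC)
cv2.imwrite("pics/a1.png",np.hstack([z(s,200,100,130,170,3),z(t,150,120,130,170,3)]))
E
```

```text
shift [-0.4221 -0.4375 -0.0688] turn [-0.09  0.09 81.47] | at [0.2658 0.6737 0.2302] t 0.1 F [ 0.32  0.   -0.04] op 0.0856 ff 0.0
shift [-0.4221 -0.4374 -0.0128] turn [-0.09  0.09 81.47] | at [0.2658 0.6737 0.2302] t 0.1 F [ 0.32  0.   -0.04] op 0.0856 ff 0.0
[-1.29  0.59  0.05  1.61 -0.03  0.94 -0.03]
```

View pics/a1.png

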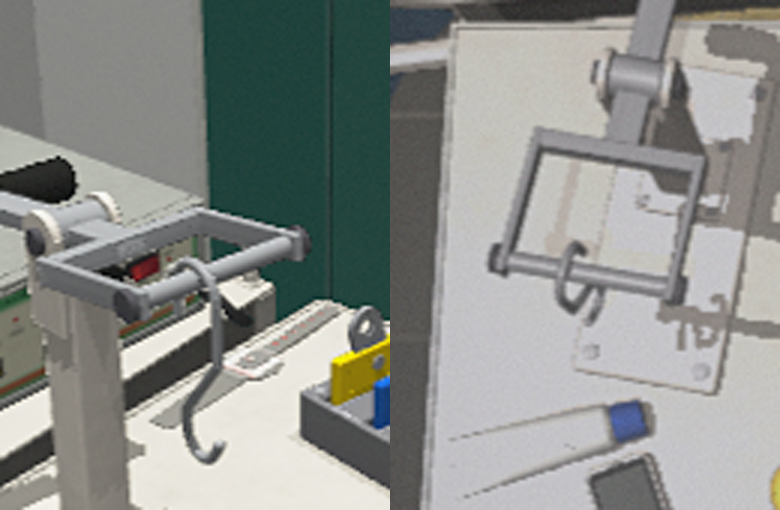

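The arm has not moved because the move was refused. The picture shows the hook's tip at scene (274, 248) and its bottom at scene (269, 253).

```bash
python3 - <<'E'
from h import *
for yaw in(-9,-18,-27):
    R=hookR(yaw,0);print(yaw)
    for n,p in[("top",(0,17)),("far",(17,0)),("ftip",(17,-18)),("corner",(-17,-34)),("slant",(13,-74)),("bot",(0,-98)),("tip",(-16.3,-82.8))]:
        X=np.array([.498,.112,.261])+R@np.array([p[0],0,p[1]])/1e3
        print("  ",n,proj("top",X).round(1),proj("scene",X).round(1))
E
```

```text
-9
   top [208.1 208.9] [263.6 187.2]
   far [211.8 201.5] [257.  193.6]
   ftip [213.7 203.6] [257.5 203.9]
   corner [211.8 223.3] [272.  220.6]
   slant [218.7 211.6] [260.5 235.6]
   bot [219.6 220.4] [266.3 251.4]
   tip [216.6 227.2] [272.6 247.3]
-18
   top [208.1 208.9] [263.6 187.2]
   far [213.2 201.8] [258.4 193.1]
   ftip [215.1 203.9] [258.9 203.5]
   corner [210.4 223. ] [270.6 221.2]
   slant [219.7 211.8] [261.6 235.2]
   bot [219.6 220.4] [266.3 251.4]
   tip [215.4 226.9] [271.3 247.9]
-27
   top [208.1 208.9] [263.6 187.2]
   far [214.6 202.4] [260.  192.8]
   ftip [216.4 204.5] [260.4 203.1]
   corner [209.  222.4] [269.  221.6]
   slant [220.7 212.2] [262.7 234.9]
   bot [219.6 220.4] [266.3 251.4]
   tip [214.2 226.4] [269.8 248.3]
```

Emit:
step_arm(
  deltas=[
    {"x": 0,"y": 0,"z": -0.06,"ax": 0,"ay": 0,"az": 8,"claw": 0},
    {"x": 0,"y": 0,"z": -0.12,"ax": 0,"ay": 0,"az": 16,"claw": 0},
  ],
)

```text
clock: 0.45
position: [0.2658, 0.6738, 0.3514]
tcp_rot: [-0.0, 0.324, 0.946, -0.001]
wrist_force: [0.7, 2.1, 0.0]
opening: 0.0854
finger_force: 0.0
```

```bash
python3 - <<'E'
from h import *
go([.498,.112,.38],toolR(-17,0))
E
```

```text
shift [-0.5277 -0.3017 -0.0274] turn [-0.11  0.13 69.21] | at [0.2658 0.6738 0.3514] t 0.45 F [0.74 2.08 0.03] op 0.0854 ff 0.0
```

Emit:
step_arm(
  deltas=[
    {"x": -0.04,"y": -0.023,"z": -0.027,"ax": 0,"ay": 0,"az": 8,"claw": 0},
    {"x": -0.09,"y": -0.052,"z": -0.027,"ax": 0,"ay": 0,"az": 17,"claw": 0},
    {"x": -0.14,"y": -0.08,"z": -0.027,"ax": 0,"ay": 0,"az": 26,"claw": 0},
    {"x": -0.19,"y": -0.109,"z": -0.027,"ax": 0,"ay": 0,"az": 35,"claw": 0},
    {"x": -0.24,"y": -0.137,"z": -0.027,"ax": 0,"ay": 0,"az": 44,"claw": 0},
    {"x": -0.29,"y": -0.166,"z": -0.027,"ax": 0,"ay": 0,"az": 53,"claw": 0},
    {"x": -0.34,"y": -0.194,"z": -0.027,"ax": 0,"ay": 0,"az": 62,"claw": 0},
    {"x": -0.39,"y": -0.223,"z": -0.027,"ax": 0,"ay": 0,"az": 69,"claw": 0},
    {"x": -0.44,"y": -0.252,"z": -0.027,"ax": 0,"ay": 0,"az": 69,"claw": 0},
    {"x": -0.485,"y": -0.277,"z": -0.027,"ax": 0,"ay": 0,"az": 69,"claw": 0},
    {"x": -0.528,"y": -0.302,"z": -0.027,"ax": 0,"ay": 0,"az": 69,"claw": 0},
    {"x": -0.528,"y": -0.302,"z": -0.027,"ax": 0,"ay": 0,"az": 69,"claw": 0},
  ],
  newtons=60,
)

```text
clock: 1.95
position: [0.5018, 0.1081, 0.3787]
tcp_rot: [0.001, 0.804, 0.594, 0.0]
wrist_force: [1.1, 0.8, 0.4]
opening: 0.0854
finger_force: 0.0
```

```bash
python3 - <<'E'
from h import *
go([.498,.112,.30],toolR(-17,0)); go([.498,.112,.240],toolR(-17,0)); print(arm.state()["joints"].round(2))
E
```

```text
shift [ 0.0026 -0.0049  0.0787] turn [ 0.08  0.05 -0.05] | at [0.5018 0.1081 0.3787] t 1.95 F [1.05 0.83 0.44] op 0.0854 ff 0.0
shift [ 0.0027 -0.005   0.1387] turn [ 0.08  0.05 -0.05] | at [0.5018 0.1081 0.3787] t 1.95 F [1.05 0.83 0.44] op 0.0854 ff 0.0
[-0.83  0.19  0.63  1.92 -0.12  1.07 -0.45]
```

Emit:
step_arm(
  deltas=[
    {"x": 0,"y": 0,"z": 0.03,"ax": 0,"ay": 0,"az": 0,"claw": 0},
    {"x": 0,"y": 0,"z": 0.06,"ax": 0,"ay": 0,"az": 0,"claw": 0},
    {"x": 0,"y": 0,"z": 0.078,"ax": 0,"ay": 0,"az": 0,"claw": 0},
    {"x": 0,"y": 0,"z": 0.078,"ax": 0,"ay": 0,"az": 0,"claw": 0},
  ],
)

```text
clock: 2.45
position: [0.4993, 0.1142, 0.2989]
tcp_rot: [-0.001, 0.801, 0.599, -0.002]
wrist_force: [-0.3, 0.2, 0.5]
opening: 0.0859
finger_force: 0.0
```

```bash
python3 - <<'E'
from h import *
go([.498,.112,.240],toolR(-17,0))
s=arm.camera("scene")[...,::-1];t=arm.camera("top")[...,::-1]
z=lambda im,x,y,w,h,k:cv2.resize(im[y:y+h,x:x+w],(w*k,h*k),interpolation=cv2.INTER_CUBIC)
cv2.imwrite("pics/a2.png",np.hstack([z(s,210,130,100,140,4),z(t,150,140,100,140,4)]))
E
```

```text
shift [-0.0023 -0.0005  0.0589] turn [-0.18  0.11  0.56] | at [0.4993 0.1142 0.2989] t 2.45 F [-0.33  0.2   0.45] op 0.0859 ff 0.0
```

View pics/a2.png

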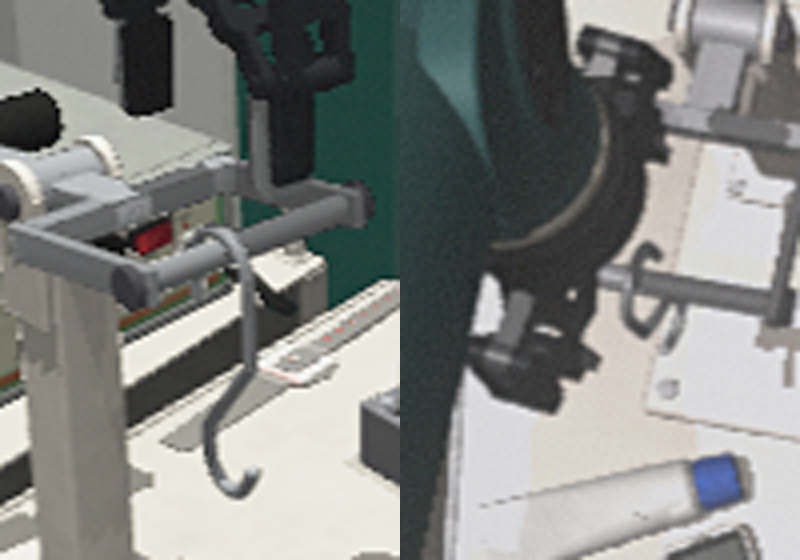

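The gripper is above the hook with its fingers on either side of the pin: scene tips at (247, 157) and (282, 175), hook top near (267, 189). I'll descend now.

Emit:
step_arm(
  deltas=[
    {"x": -0.003,"y": 0,"z": 0.02,"ax": 0,"ay": 0,"az": 0,"claw": 0},
    {"x": -0.003,"y": 0,"z": 0.04,"ax": 0,"ay": 0,"az": 0,"claw": 0},
    {"x": -0.003,"y": 0,"z": 0.059,"ax": 0,"ay": 0,"az": 0,"claw": 0},
    {"x": -0.003,"y": 0,"z": 0.059,"ax": 0,"ay": 0,"az": 0,"claw": 0},
    {"x": -0.003,"y": 0,"z": 0.059,"ax": 0,"ay": 0,"az": 0,"claw": 0.3},
    {"x": -0.003,"y": 0,"z": 0.059,"ax": 0,"ay": 0,"az": 0,"claw": 0.5},
    {"x": -0.003,"y": 0,"z": 0.059,"ax": 0,"ay": 0,"az": 0,"claw": 0.7},
    {"x": -0.003,"y": 0,"z": 0.059,"ax": 0,"ay": 0,"az": 0,"claw": 0.8},
    {"x": -0.003,"y": 0,"z": 0.059,"ax": 0,"ay": 0,"az": 0,"claw": 0.8},
  ],
  newtons=60,
)

```text
clock: 3.68
position: [0.4999, 0.1105, 0.2415]
tcp_rot: [-0.0, 0.801, 0.598, 0.0]
wrist_force: [-1.4, 0.2, 1.8]
opening: 0.0377
finger_force: 59.8
```

```bash
python3 - <<'E'
from h import *
go([.498,.112,.282],toolR(-17,0))
E
```

```text
shift [ 0.0009 -0.0023 -0.0405] turn [-0.01 -0.02  0.47] | at [0.4999 0.1105 0.2415] t 3.675 F [-1.39  0.23  1.76] op 0.0377 ff 59.8
```

Emit:
step_arm(
  deltas=[
    {"x": 0,"y": 0,"z": -0.01,"ax": 0,"ay": 0,"az": 0,"claw": 0.8},
    {"x": 0,"y": 0,"z": -0.022,"ax": 0,"ay": 0,"az": 0,"claw": 0.8},
    {"x": 0,"y": 0,"z": -0.034,"ax": 0,"ay": 0,"az": 0,"claw": 0.8},
    {"x": 0,"y": 0,"z": -0.041,"ax": 0,"ay": 0,"az": 0,"claw": 0.8},
    {"x": 0,"y": 0,"z": -0.041,"ax": 0,"ay": 0,"az": 0,"claw": 0.8},
    {"x": 0,"y": 0,"z": -0.041,"ax": 0,"ay": 0,"az": 0,"claw": 0.8},
  ],
  newtons=80,
)

```text
clock: 4.42
position: [0.4997, 0.1104, 0.2821]
tcp_rot: [-0.0, 0.801, 0.598, -0.0]
wrist_force: [0.4, -1.0, -1.2]
opening: 0.0373
finger_force: 79.9
```

```bash
python3 - <<'E'
from h import *
s=arm.state(); p=s["position"]; print(np.degrees(np.arctan2(*0*p[:2])) if 0 else "")
u=np.array([-np.cos(np.radians(-8.6)),-np.sin(np.radians(-8.6)),0])
go(p+.08*u,toolR(-17,0))
im=arm.camera("scene")[...,::-1];t=arm.camera("top")[...,::-1]
z=lambda im,x,y,w,h,k:cv2.resize(im[y:y+h,x:x+w],(w*k,h*k),interpolation=cv2.INTER_CUBIC)
cv2.imwrite("pics/a3.png",np.hstack([z(im,215,110,80,120,5),z(t,170,160,80,120,5)]))
E
```

```text
shift [-0.011  -0.0792  0.    ] turn [-0.03  0.01  0.48] | at [0.4997 0.1104 0.2821] t 4.425 F [ 0.43 -0.96 -1.2 ] op 0.0373 ff 79.95
```

View pics/a3.png

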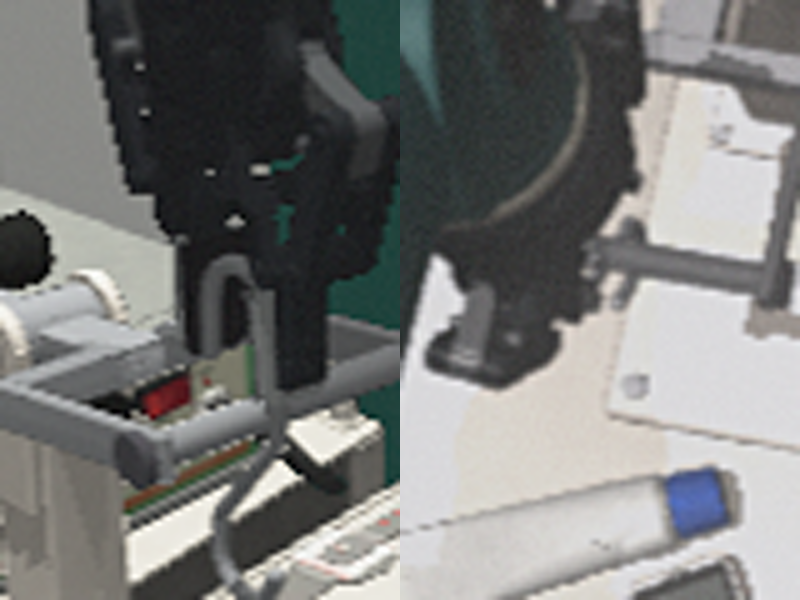

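```bash
python3 - <<'E'
from h import *
p=arm.state()["position"];R=hookR(-17.5,0)
for d in(-.008,0,.008):
    print(d)
    for n,q in[("top",(0,17)),("nearleg",(-17,-10)),("farleg",(17,-8)),("corner",(-17,-34)),("tip",(-16.3,-82.8))]:
        X=np.array([p[0],p[1],.302])+R@(np.array([q[0],0,q[1]])/1e3+[0,d,0]); print("  ",n,proj("scene",X).round(1),proj("top",X).round(1))
E
```

```text
-0.008
   top [267.2 160.2] [208.8 204.5]
   nearleg [273.8 180.8] [208.5 217. ]
   farleg [261.9 171.8] [214.9 198.2]
   corner [274.3 195.2] [211.2 219.5]
   tip [274.9 223.1] [216.4 223.8]
0
   top [262.5 161.4] [204.3 203.1]
   nearleg [269.2 182.1] [204.1 215.6]
   farleg [257.3 173. ] [210.6 196.9]
   corner [269.7 196.6] [206.9 218.1]
   tip [270.5 224.6] [212.3 222.5]
0.008
   top [257.8 162.6] [199.7 201.7]
   nearleg [264.6 183.4] [199.7 214.3]
   farleg [252.7 174.3] [206.2 195.6]
   corner [265.1 198. ] [202.6 216.8]
   tip [266.  226.1] [208.2 221.3]
```

The hook is held at its legs. In the scene view its top is at (261, 163) and its tip at (270, 225), which fits the hook standing near the middle of the pads at a yaw of about −17°. Next I'll draw it off the pin.

Emit:
step_arm(
  deltas=[
    {"x": -0.002,"y": -0.015,"z": 0,"ax": 0,"ay": 0,"az": 0,"claw": 0.8},
    {"x": -0.0045,"y": -0.032,"z": 0,"ax": 0,"ay": 0,"az": 0,"claw": 0.8},
    {"x": -0.007,"y": -0.05,"z": 0,"ax": 0,"ay": 0,"az": 0,"claw": 0.8},
    {"x": -0.009,"y": -0.068,"z": 0,"ax": 0,"ay": 0,"az": 0,"claw": 0.8},
    {"x": -0.011,"y": -0.079,"z": 0,"ax": 0,"ay": 0,"az": 0,"claw": 0.8},
    {"x": -0.011,"y": -0.079,"z": -0.01,"ax": 0,"ay": 0,"az": 0,"claw": 0.8},
    {"x": -0.011,"y": -0.079,"z": -0.02,"ax": 0,"ay": 0,"az": 0,"claw": 0.8},
  ],
)

```text
clock: 5.4
position: [0.4219, 0.1224, 0.3034]
tcp_rot: [0.0, 0.801, 0.598, 0.001]
wrist_force: [0.6, -0.2, -0.8]
opening: 0.0369
finger_force: 80.1
```

```bash
cat >> h.py <<'E'
YAW=-9.7; N=np.array([np.cos(np.radians(YAW)),np.sin(np.radians(YAW)),0]); T=np.array([-N[1],N[0],0]); P=np.array([.5466,-.1733,.074])
def tcp_for(pt,q,yaw,lean,d=0.002):  # TCP so that hook point q=(x,z) mm sits at pt; hook stands d along +y of the tool centre
    return np.array(pt)-hookR(yaw,lean)@(np.array([q[0],0,q[1]])/1e3+[0,d,.0195])
TIP=(-16.3,-82.8)
E
python3 - <<'E'
from h import *
Y=onplane("scene",322.2,208.9,P+.044*N,N); print("yellow hole",Y,(Y-P-.044*N)@T)
H=P-.0099*T; H[2]=.091; print("H",H)
g=tcp_for(H+.010*N+[0,0,.06],TIP,YAW,48); print("tcp",g)
go(g,toolR(YAW,48)); print(arm.state()["joints"].round(2))
E
```

```text
yellow hole [ 0.590859   -0.17551825  0.08824054] 0.005270638620916552
H [ 0.54493196 -0.18305846  0.091     ]
tcp [ 0.51883437 -0.18062653  0.20546923]
shift [-0.263  0.179  0.098] turn [-47.86   2.82  -6.45] | at [0.4219 0.1224 0.3034] t 5.4 F [ 0.56 -0.23 -0.75] op 0.0369 ff 80.06
[-0.92  0.15  0.61  2.16 -0.11  0.86 -0.53]
```

Emit:
step_arm(
  deltas=[
    {"x": -0.03,"y": 0.01,"z": 0,"ax": -4,"ay": 0,"az": 0,"claw": 0.8},
    {"x": -0.065,"y": 0.03,"z": 0,"ax": -9,"ay": 0.5,"az": -1,"claw": 0.8},
    {"x": -0.1,"y": 0.055,"z": 0,"ax": -15,"ay": 0.8,"az": -2,"claw": 0.8},
    {"x": -0.135,"y": 0.08,"z": 0,"ax": -21,"ay": 1.2,"az": -3,"claw": 0.8},
    {"x": -0.17,"y": 0.105,"z": 0,"ax": -28,"ay": 1.6,"az": -4,"claw": 0.8},
    {"x": -0.205,"y": 0.13,"z": 0,"ax": -35,"ay": 2,"az": -5,"claw": 0.8},
    {"x": -0.235,"y": 0.155,"z": 0.01,"ax": -41,"ay": 2.4,"az": -5.7,"claw": 0.8},
    {"x": -0.255,"y": 0.172,"z": 0.03,"ax": -46,"ay": 2.7,"az": -6.2,"claw": 0.8},
    {"x": -0.263,"y": 0.179,"z": 0.05,"ax": -47.9,"ay": 2.8,"az": -6.4,"claw": 0.8},
    {"x": -0.263,"y": 0.179,"z": 0.07,"ax": -47.9,"ay": 2.8,"az": -6.4,"claw": 0.8},
    {"x": -0.263,"y": 0.179,"z": 0.07,"ax": -47.9,"ay": 2.8,"az": -6.4,"claw": 0.8},
    {"x": -0.263,"y": 0.179,"z": 0.07,"ax": -47.9,"ay": 2.8,"az": -6.4,"claw": 0.8},
  ],
)

```text
clock: 6.9
position: [0.4984, -0.1522, 0.314]
tcp_rot: [0.235, 0.72, 0.614, 0.221]
wrist_force: [-0.4, -0.6, -1.6]
opening: 0.037
finger_force: 80.5
```

```bash
python3 - <<'E'
from h import *
H=P-.0099*T; H[2]=.091
g=tcp_for(H+.010*N+[0,0,.03],TIP,YAW,48); go(g,toolR(YAW,48)); print(arm.state()["joints"].round(2))
s=arm.state();q=s["tcp_rot"];Rt=Ro.from_quat([*q[1:],q[0]]).as_matrix();hk=np.stack([Rt[:,1],Rt[:,0],-Rt[:,2]],1)
for n,q in[("tip",TIP),("bot",(0,-98)),("b0",(13,-85)),("corner",(-17,-34))]:
    X=s["position"]+hk@(np.array([q[0],0,q[1]])/1e3+[0,.002,.0195]); print(n,X.round(4),proj("scene",X).round(1),proj("top",X).round(1))
im=arm.camera("scene")[...,::-1];t=arm.camera("top")[...,::-1]; cv2.imwrite("pics/s4.png",im); cv2.imwrite("pics/t4.png",t)
z=lambda im,x,y,w,h,k:cv2.resize(im[y:y+h,x:x+w],(w*k,h*k),interpolation=cv2.INTER_CUBIC)
cv2.imwrite("pics/a4.png",np.hstack([z(im,300,140,80,120,5),z(t,320,130,80,120,5)]))
E
```

```text
shift [-0.0291 -0.0647  0.124 ] turn [-10.37  -2.02  -0.32] | at [ 0.4984 -0.1522  0.314 ] t 6.9 F [-0.37 -0.55 -1.6 ] op 0.037 ff 80.49
[ 0.49  0.07 -0.23  2.38 -1.08  0.08  1.16]
tip [ 0.5244 -0.1523  0.254 ] [344.7 147.5] [357.7 196.1]
bot [ 0.5464 -0.1556  0.2519] [336.2 145.5] [359.  184.6]
b0 [ 0.5486 -0.1565  0.2701] [335.8 136.3] [360.4 180.9]
corner [ 0.4942 -0.1489  0.2922] [358.1 132.4] [358.1 208.3]
```

View pics/a4.png

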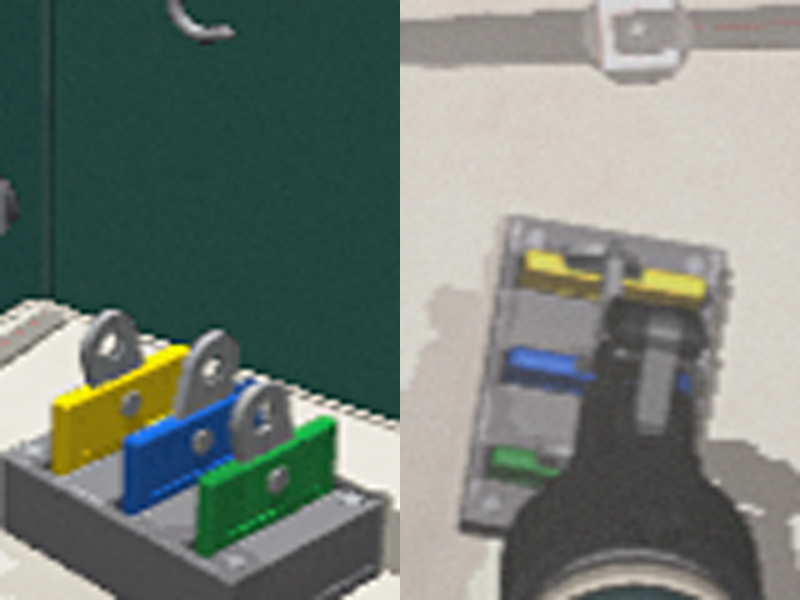

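The scene view shows the hook's tip at (346.5, 146) and blue's hole at (342.4, 214). In the top view the lower bend is at about (363, 183). Both views put the hook about 5 mm further to −y than I had assumed. Joint 6 is at its limit, so I'll use a lean of about 40°.

```bash
cat >> h.py <<'E'
D=-.003; H=P-.012*T; H[2]=.090
E
python3 - <<'E'
from h import *
for l in (40,42):
    go(tcp_for(H+.011*N+[0,0,.04],TIP,YAW,l,D),toolR(YAW,l))
print(arm.state()["joints"].round(3))
E
```

```text
shift [-0.0223 -0.0476  0.1195] turn [-2.45 -1.77 -0.52] | at [ 0.4964 -0.1554  0.3133] t 7.0 F [-0.09  0.21 -1.42] op 0.0371 ff 80.5
shift [-0.0223 -0.0498  0.119 ] turn [-4.45 -1.76 -0.55] | at [ 0.4964 -0.1554  0.3133] t 7.0 F [-0.09  0.21 -1.42] op 0.0371 ff 80.5
[ 0.493  0.07  -0.233  2.383 -1.081  0.084  1.154]
```

Emit:
step_arm(
  deltas=[
    {"x": -0.004,"y": -0.01,"z": 0.022,"ax": 0,"ay": 0,"az": 0,"claw": 0.8},
    {"x": -0.009,"y": -0.02,"z": 0.05,"ax": 0,"ay": 0,"az": 0,"claw": 0.8},
    {"x": -0.014,"y": -0.03,"z": 0.075,"ax": -1,"ay": -1,"az": 0,"claw": 0.8},
    {"x": -0.018,"y": -0.04,"z": 0.1,"ax": -2,"ay": -1.7,"az": -0.5,"claw": 0.8},
    {"x": -0.018,"y": -0.04,"z": 0.1,"ax": -2,"ay": -1.7,"az": -0.5,"claw": 0.8},
    {"x": -0.018,"y": -0.04,"z": 0.1,"ax": -2,"ay": -1.7,"az": -0.5,"claw": 0.8},
  ],
)

```text
clock: 7.75
position: [0.5312, -0.1809, 0.265]
tcp_rot: [0.219, 0.725, 0.622, 0.2]
wrist_force: [0.1, 0.0, -0.6]
opening: 0.0372
finger_force: 80.6
```

```bash
python3 - <<'E'
from h import *
go(tcp_for(H+.011*N+[0,0,.04],TIP,YAW,40,D),toolR(YAW,40))
print(arm.state()["joints"].round(3))
E
```

```text
shift [-0.0001 -0.0457  0.0609] turn [-5.56 -1.57  0.45] | at [ 0.5312 -0.1809  0.265 ] t 7.75 F [ 0.07  0.05 -0.63] op 0.0372 ff 80.57
[ 0.393  0.211 -0.102  2.335 -1.532  0.079  1.656]
```

```bash
python3 - <<'E'
from h import *
go(arm.state()["position"],toolR(YAW,24))
go(tcp_for(H+.014*N+[0,0,.04],TIP,YAW,28,D),toolR(YAW,28))
E
```

```text
shift [0. 0. 0.] turn [10.44 -1.49  0.67] | at [ 0.5312 -0.1809  0.265 ] t 7.75 F [ 0.07  0.05 -0.63] op 0.0372 ff 80.57
shift [-0.0004 -0.03    0.0661] turn [ 6.44 -1.52  0.61] | at [ 0.5312 -0.1809  0.265 ] t 7.75 F [ 0.07  0.05 -0.63] op 0.0372 ff 80.57
```

Emit:
step_arm(
  deltas=[
    {"x": 0,"y": 0,"z": 0,"ax": 4,"ay": -0.5,"az": 0,"claw": 0.8},
    {"x": 0,"y": 0,"z": 0,"ax": 8,"ay": -1,"az": 0.4,"claw": 0.8},
    {"x": 0,"y": 0,"z": 0,"ax": 10.4,"ay": -1.5,"az": 0.7,"claw": 0.8},
    {"x": 0,"y": 0,"z": 0,"ax": 10.4,"ay": -1.5,"az": 0.7,"claw": 0.8},
    {"x": 0,"y": 0,"z": 0,"ax": 10.4,"ay": -1.5,"az": 0.7,"claw": 0.8},
    {"x": 0,"y": 0,"z": 0,"ax": 10.4,"ay": -1.5,"az": 0.7,"claw": 0.8},
  ],
)

```text
clock: 8.5
position: [0.5304, -0.1812, 0.2648]
tcp_rot: [0.159, 0.748, 0.63, 0.135]
wrist_force: [0.8, 0.5, -0.6]
opening: 0.037
finger_force: 80.5
```

```bash
python3 - <<'E'
from h import *
go(tcp_for(H+.014*N+[0,0,.04],TIP,YAW,28,D),toolR(YAW,28)); print(arm.state()["joints"].round(3))
E
```

```text
shift [ 0.0014 -0.0169  0.0705] turn [-3.97 -0.03 -0.11] | at [ 0.5304 -0.1812  0.2648] t 8.5 F [ 0.76  0.52 -0.64] op 0.037 ff 80.51
[-0.212  0.251  0.586  2.242 -0.661  0.335  0.749]
```

Emit:
step_arm(
  deltas=[
    {"x": 0.0005,"y": -0.004,"z": 0.018,"ax": -1,"ay": 0,"az": 0,"claw": 0.8},
    {"x": 0.001,"y": -0.008,"z": 0.036,"ax": -2,"ay": 0,"az": 0,"claw": 0.8},
    {"x": 0.001,"y": -0.013,"z": 0.054,"ax": -3,"ay": 0,"az": 0,"claw": 0.8},
    {"x": 0.0014,"y": -0.017,"z": 0.07,"ax": -4,"ay": 0,"az": 0,"claw": 0.8},
    {"x": 0.0014,"y": -0.017,"z": 0.07,"ax": -4,"ay": 0,"az": 0,"claw": 0.8},
    {"x": 0.0014,"y": -0.017,"z": 0.07,"ax": -4,"ay": 0,"az": 0,"claw": 0.8},
  ],
)

```text
clock: 9.25
position: [0.5438, -0.1839, 0.1965]
tcp_rot: [0.182, 0.744, 0.624, 0.155]
wrist_force: [0.2, 0.2, -0.1]
opening: 0.0372
finger_force: 80.5
```

```bash
python3 - <<'E'
from h import *
go(tcp_for(H+.014*N+[0,0,.04],TIP,YAW,34,D),toolR(YAW,34)); print(arm.state()["joints"].round(3))
E
```

```text
shift [ 0.0019 -0.0084  0.0012] turn [-6.31  0.03 -0.37] | at [ 0.5438 -0.1839  0.1965] t 9.25 F [ 0.2  0.2 -0.1] op 0.0372 ff 80.53
[ 0.209  0.35   0.081  2.308 -1.534  0.078  1.617]
```

```bash
python3 - <<'E'
from h import *
p=arm.state()["position"]+[-.01,0,.03]
for l,a in[(18,0),(14,-6),(14,-12),(20,-15),(27,-15)]:
    print(l,a); go(p,toolR(YAW,l)@Ro.from_euler("y",a,degrees=True).as_matrix())
E
```

```text
18 0
shift [-0.0017  0.0052 -0.0311] turn [ 9.69 -0.02 -0.37] | at [ 0.5438 -0.1839  0.1965] t 9.25 F [ 0.2  0.2 -0.1] op 0.0372 ff 80.53
14 -6
shift [-0.0017  0.0052 -0.0311] turn [13.66 -6.   -1.08] | at [ 0.5438 -0.1839  0.1965] t 9.25 F [ 0.2  0.2 -0.1] op 0.0372 ff 80.53
14 -12
shift [-0.0017  0.0052 -0.0311] turn [ 13.6  -11.97  -1.8 ] | at [ 0.5438 -0.1839  0.1965] t 9.25 F [ 0.2  0.2 -0.1] op 0.0372 ff 80.53
20 -15
shift [-0.0017  0.0052 -0.0311] turn [  7.6  -14.99  -1.37] | at [ 0.5438 -0.1839  0.1965] t 9.25 F [ 0.2  0.2 -0.1] op 0.0372 ff 80.53
27 -15
shift [-0.0017  0.0052 -0.0311] turn [  0.64 -14.99  -0.45] | at [ 0.5438 -0.1839  0.1965] t 9.25 F [ 0.2  0.2 -0.1] op 0.0372 ff 80.53
```

Emit:
step_arm(
  deltas=[
    {"x": -0.001,"y": 0.002,"z": -0.012,"ax": 5,"ay": 0,"az": 0,"claw": 0.8},
    {"x": -0.0017,"y": 0.005,"z": -0.031,"ax": 10,"ay": 0,"az": -0.4,"claw": 0.8},
    {"x": -0.0017,"y": 0.005,"z": -0.031,"ax": 13.6,"ay": -3,"az": -1,"claw": 0.8},
    {"x": -0.0017,"y": 0.005,"z": -0.031,"ax": 13.6,"ay": -8,"az": -1.4,"claw": 0.8},
    {"x": -0.0017,"y": 0.005,"z": -0.031,"ax": 13.6,"ay": -12,"az": -1.8,"claw": 0.8},
    {"x": -0.0017,"y": 0.005,"z": -0.031,"ax": 13.6,"ay": -12,"az": -1.8,"claw": 0.8},
    {"x": -0.0017,"y": 0.005,"z": -0.031,"ax": 13.6,"ay": -12,"az": -1.8,"claw": 0.8},
  ],
)

```text
clock: 10.12
position: [0.5344, -0.1834, 0.2269]
tcp_rot: [0.16, 0.762, 0.627, -0.0]
wrist_force: [0.3, -0.8, -0.8]
opening: 0.0372
finger_force: 80.4
```

```bash
python3 - <<'E'
from h import *
print(arm.state()["joints"].round(3)); p=arm.state()["position"]
for l,a in[(14,-12),(20,-16),(27,-18),(34,-18),(40,-14),(42,-7),(42,0)]:
    print(l,a); go(p,toolR(YAW,l)@Ro.from_euler("y",a,degrees=True).as_matrix())
E
```

```text
[-0.577  0.483  0.972  2.185 -0.518  0.441  0.535]
14 -12
shift [0. 0. 0.] turn [ 0.13 -0.02  0.07] | at [ 0.5344 -0.1834  0.2269] t 10.125 F [ 0.25 -0.8  -0.79] op 0.0372 ff 80.43
20 -16
shift [0. 0. 0.] turn [-5.69 -4.02  1.52] | at [ 0.5344 -0.1834  0.2269] t 10.125 F [ 0.25 -0.8  -0.79] op 0.0372 ff 80.43
27 -18
shift [0. 0. 0.] turn [-12.43  -6.01   3.43] | at [ 0.5344 -0.1834  0.2269] t 10.125 F [ 0.25 -0.8  -0.79] op 0.0372 ff 80.43
34 -18
shift [0. 0. 0.] turn [-19.2   -5.98   5.24] | at [ 0.5344 -0.1834  0.2269] t 10.125 F [ 0.25 -0.8  -0.79] op 0.0372 ff 80.43
40 -14
shift [0. 0. 0.] turn [-25.21  -2.01   5.91] | at [ 0.5344 -0.1834  0.2269] t 10.125 F [ 0.25 -0.8  -0.79] op 0.0372 ff 80.43
42 -7
shift [0. 0. 0.] turn [-27.5    4.86   4.69] | at [ 0.5344 -0.1834  0.2269] t 10.125 F [ 0.25 -0.8  -0.79] op 0.0372 ff 80.43
42 0
shift [0. 0. 0.] turn [-27.78  11.72   3.01] | at [ 0.5344 -0.1834  0.2269] t 10.125 F [ 0.25 -0.8  -0.79] op 0.0372 ff 80.43
```

```bash
cat > fk.py <<'E'
from h import *
from scipy.optimize import least_squares
import itertools
S=[([-1.288,.592,.048,1.610,-.033,.943,-.034],[.2658,.6737,.2302],[0,.1868,.9824,-.001]),
([-.83,.19,.63,1.92,-.12,1.07,-.45],[.5018,.1081,.3787],[.001,.804,.594,0]),
([-.92,.15,.61,2.16,-.11,.86,-.53],[.4219,.1224,.3034],[0,.801,.598,.001]),
([.49,.07,-.23,2.38,-1.08,.08,1.16],[.4984,-.1522,.314],[.235,.72,.614,.221]),
([.393,.211,-.102,2.335,-1.532,.079,1.656],[.5312,-.1809,.265],[.219,.725,.622,.2]),
([-.212,.251,.586,2.242,-.661,.335,.749],[.5304,-.1812,.2648],[.159,.748,.63,.135]),
([.209,.35,.081,2.308,-1.534,.078,1.617],[.5438,-.1839,.1965],[.182,.744,.624,.155]),
([-.577,.483,.972,2.185,-.518,.441,.535],[.5344,-.1834,.2269],[.16,.762,.627,0])]
def rz(a): return Ro.from_euler("z",a).as_matrix()
def ry(a): return Ro.from_euler("y",a).as_matrix()
def fk(q,L,s):
    d1,d3,d5,d7,a4,b4,a6,c7=L; R=rz(-q[0])@ry(q[1]); p=np.array([0,0,d1])+R@[0,0,d3]
    R=R@rz(s[0]*q[2]); p=p+R@[a4,0,0]; R=R@ry(q[3]); p=p+R@[b4,0,d5]; R=R@rz(s[1]*q[4])@ry(q[5]); p=p+R@[a6,0,d7]
    return p,R@rz(s[2]*q[6]+c7)
def res(L,s):
    o=[]
    for q,p,k in S:
        a,R=fk(q,L,s); k=np.array(k); o+=[*((a-p)*10),*(Ro.from_matrix(R).inv()*Ro.from_quat([*k[1:],k[0]])).as_rotvec()]
    return np.array(o)
L0=None
def fit():
    best=None
    for s in itertools.product((-1,1),repeat=3):
        for c in(0,1.57,3.1,-1.57):
            r=least_squares(res,[.3,.4,.4,.25,0,0,0,c],args=(s,))
            if best is None or r.cost<best[0].cost: best=(r,s)
    return best[0].x,best[1],best[0].cost
E
python3 - <<'E'
from fk import *
L,s,c=fit(); print(L.round(4).tolist(),s,c); print(np.abs(res(L,s)).reshape(-1,6).max(0))
E
```

```text
[0.3546, 0.5675, 0.4576, 0.3258, -0.0088, -0.0001, -0.0418, 1.571] (-1, -1, -1) 0.28230657651807756
[0.42021547 0.34996978 0.10506916 0.00414693 0.00888937 0.00143552]
```

```bash
cat >> fk.py <<'E'
def fk(q,L,s=(-1,-1,-1)):
    L=np.asarray(L); o=L[:15].reshape(5,3)
    R=rz(-q[0]); p=R@o[0]; R=R@ry(q[1]); p=p+R@o[1]; R=R@rz(-q[2])@ry(q[3]); p=p+R@o[2]
    R=R@rz(-q[4]); p=p+R@o[3]; R=R@ry(q[5])@rz(-q[6]); p=p+R@o[4]; return p,R@rz(L[15])
def fit():
    x0=np.zeros(16); x0[[2,5,8,14]]=.35,.45,.45,.25; x0[15]=1.57
    f=lambda L:np.r_[res(L,0),.03*(L-x0)]
    r=least_squares(f,x0); return r.x
E
python3 - <<'E'
from fk import *
L=fit(); print(L.round(4).tolist()); print(np.abs(res(L,0)).reshape(-1,6).max(0)); np.save("L.npy",L)
E
```

```text
[0.0002, -0.0113, 0.2922, -0.0056, -0.0113, 0.6389, 0.0008, -0.0283, 0.4583, 0.0005, 0.0003, 0.0083, 0.0053, 0.0061, 0.3198, 1.571]
[0.01083837 0.01920619 0.00915625 0.00414693 0.00888937 0.00143564]
```

```bash
cat > ik.py <<'E'
from fk import *
L=np.load("L.npy"); LO=np.array([-2.69,-.47,-1.27,.19,-1.53,.08,-3.09]);HI=np.array([2.69,2.24,1.36,2.51,4.68,2.07,3.09])
def ik(p,R,q0,w=.02,m=.02):
    def f(q):
        a,B=fk(q,L); return np.r_[(a-p)*5,Ro.from_matrix(B.T@R).as_rotvec(),w*(q-q0)]
    r=least_squares(f,np.clip(q0,LO+m,HI-m),bounds=(LO+m-1e-3,HI-m+1e-3)); e=f(r.x)[:6]; return r.x,np.abs(e).max()
def pose(l,a,pt,yaw=YAW):
    R=toolR(yaw,l)@Ro.from_euler("y",a,degrees=True).as_matrix(); return R
E
python3 - <<'E'
from ik import *
np.set_printoptions(precision=2,suppress=True)
rng=np.random.default_rng(0)
for l in(40,0):
    R=toolR(YAW,l); p=tcp_for(H+.011*N,TIP,YAW,l,D); sol=[]
    for _ in range(60):
        q,e=ik(p,R,rng.uniform(LO,HI),w=1e-4)
        if e<.01: sol.append(q)
    sol=np.array(sol); print(l,len(sol)); 
    print(sol[np.argsort(sol[:,4])][::max(1,len(sol)//12)])
q0=arm.state()["joints"]
for name,path in {"neg":[(14,-12),(20,-16),(27,-18),(34,-18),(40,-14),(42,-7),(42,0)],"pos":[(10,-6),(8,0),(8,8),(12,14),(20,18),(27,18),(34,18),(40,14),(42,7),(42,0)]}.items():
    q=q0; p=arm.state()["position"]; print(name)
    for l,a in path:
        for f in range(1): q,e=ik(p,pose(l,a,p),q)
        print(l,a,q,round(e,3))
E
```

```text
40 24
[[ 1.15  0.81 -1.25  2.48  2.21  0.83 -1.93]
 [ 1.15  0.81 -1.25  2.48  2.21  0.82 -1.93]
 [ 1.15  0.8  -1.24  2.48  2.21  0.82 -1.94]
 [ 1.15  0.8  -1.24  2.48  2.21  0.82 -1.94]
 [ 1.14  0.8  -1.24  2.48  2.22  0.81 -1.94]
 [ 1.14  0.8  -1.23  2.48  2.22  0.81 -1.95]
 [ 1.14  0.79 -1.22  2.48  2.23  0.8  -1.96]
 [ 1.05  0.69 -1.05  2.49  2.37  0.69 -2.13]
 [ 0.93  0.61 -0.86  2.49  2.53  0.61 -2.32]
 [ 0.89  0.59 -0.81  2.49  2.57  0.6  -2.38]
 [ 0.89  0.59 -0.81  2.49  2.57  0.6  -2.38]
 [ 0.89  0.59 -0.81  2.49  2.57  0.6  -2.38]]
0 37
[[-0.49  1.02  1.34  1.99 -1.12  1.17  1.17]
 [-0.18  0.62  0.62  1.97 -0.54  0.72  0.6 ]
 [ 0.04  0.56  0.29  1.96 -0.25  0.66  0.31]
 [ 0.18  0.54  0.08  1.95 -0.07  0.65  0.14]
 [ 0.28  0.54 -0.05  1.95  0.04  0.66  0.03]
 [ 0.37  0.54 -0.18  1.94  0.15  0.67 -0.07]
 [ 0.47  0.55 -0.32  1.94  0.26  0.69 -0.18]
 [ 0.6   0.58 -0.52  1.93  0.42  0.73 -0.33]
 [ 0.73  0.63 -0.7   1.93  0.56  0.79 -0.46]
 [ 0.9   0.74 -1.01  1.92  0.79  0.94 -0.67]
 [ 1.01  0.88 -1.25  1.92  0.96  1.11 -0.81]
 [ 1.01  0.88 -1.25  1.92  0.96  1.11 -0.82]
 [ 1.01 
[... 279 characters left out ...]
  0.41  0.96  2.36 -1.51  0.1   1.4 ] 0.171
42 -7 [-0.27  0.29  0.58  2.34 -1.51  0.1   1.52] 0.196
42 0 [ 0.39  0.27 -0.08  2.32 -1.51  0.1   1.65] 0.173
pos
10 -6 [-0.46  0.47  0.9   2.13 -0.55  0.58  0.61] 0.0
8 0 [-0.34  0.46  0.82  2.09 -0.61  0.67  0.7 ] 0.0
8 8 [-0.19  0.46  0.73  2.07 -0.72  0.76  0.85] 0.0
12 14 [-0.07  0.44  0.64  2.1  -0.86  0.77  1.03] 0.0
20 18 [ 0.05  0.41  0.55  2.17 -1.09  0.72  1.32] 0.0
27 18 [ 0.11  0.39  0.49  2.24 -1.31  0.67  1.58] 0.0
34 18 [ 0.48  0.36  0.05  2.29 -1.51  0.51  1.83] 0.006
40 14 [ 1.17  0.45 -0.86  2.3  -1.51  0.1   1.88] 0.065
42 7 [ 0.94  0.35 -0.63  2.3  -1.51  0.1   1.79] 0.133
42 0 [ 0.42  0.27 -0.11  2.32 -1.51  0.1   1.66] 0.172
```

```bash
cat > sim.py <<'E'
from ik import *
np.set_printoptions(precision=2,suppress=True)
def run(q,wps,verbose=True,n=None):
    # wps: (r,az_deg,z,lean,side,yaw)
    p,R=fk(q,L); cur=None
    for r,az,z,l,a,yw in wps:
        p1=np.array([r*np.cos(np.radians(az)),r*np.sin(np.radians(az)),z]); R1=toolR(yw,l)@Ro.from_euler("y",a,degrees=True).as_matrix()
        k=max(2,int(np.linalg.norm(p1-p)/.05)+1,int(Ro.from_matrix(R.T@R1).magnitude()/.15)+1)
        w=Ro.from_matrix(R.T@R1).as_rotvec(); a0=np.arctan2(p[1],p[0]); r0=np.hypot(p[0],p[1])
        for i in range(1,k+1):
            f=i/k; rr=r0+(r-r0)*f; aa=a0+(np.radians(az)-a0)*f
            q,e=ik(np.array([rr*np.cos(aa),rr*np.sin(aa),p[2]+(z-p[2])*f]),R@Ro.from_rotvec(w*f).as_matrix(),q)
        p,R=p1,R1
        if verbose: print((r,az,z,l,a,yw),q,"err",round(e,3))
    return q
E
cat > s1.py <<'E'
from sim import *
q0=arm.state()["joints"]
print("A loop"); run(q0,[(.5,-19,.40,0,0,-9),(.44,-19,.42,0,0,-9),(.44,60,.42,0,0,-9),(.72,60,.40,0,0,-9),(.72,-19,.42,0,0,-9),(.54,-19,.3,0,0,-9)])
print("A2 yaw follows"); run(q0,[(.5,-19,.40,0,0,-9),(.44,-19,.42,0,0,-9),(.44,60,.42,0,0,60),(.72,60,.40,0,0,60),(.72,-19,.42,0,0,-9),(.54,-19,.3,0,0,-9)])
print("B side"); run(q0,[(.55,-19,.3,0,0,-9),(.55,-19,.3,0,25,-9),(.55,-19,.3,25,25,-9),(.55,-19,.3,25,-25,-9),(.55,-19,.3,0,-25,-9),(.55,-19,.3,0,0,-9)])
print("B2 side"); run(q0,[(.55,-19,.3,0,0,-9),(.55,-19,.3,0,-25,-9),(.55,-19,.3,-25,-25,-9),(.55,-19,.3,-25,25,-9),(.55,-19,.3,0,25,-9),(.55,-19,.3,0,0,-9)])
print("C yaw"); run(q0,[(.55,-19,.3,0,0,-9),(.55,-19,.3,0,0,-90),(.55,-19,.3,0,0,60),(.55,-19,.3,0,0,-9)])
E
python3 s1.py
```

```text
A loop
(0.5, -19, 0.4, 0, 0, -9) [-0.71  0.26  1.19  1.92 -0.27  1.14  0.42] err 0.0
(0.44, -19, 0.42, 0, 0, -9) [-0.9   0.    1.15  1.99 -0.    1.15  0.09] err 0.0
(0.44, 60, 0.42, 0, 0, -9) [-1.59  0.01  0.44  1.99 -0.    1.15 -1.3 ] err 0.0
(0.72, 60, 0.4, 0, 0, -9) [-1.39  0.48  0.45  1.46 -0.21  1.25 -1.08] err 0.0
(0.72, -19, 0.42, 0, 0, -9) [-0.07  0.5   0.55  1.41 -0.26  1.31  0.34] err 0.0
(0.54, -19, 0.3, 0, 0, -9) [-0.18  0.32  0.55  1.96 -0.21  0.92  0.32] err 0.0
A2 yaw follows
(0.5, -19, 0.4, 0, 0, -9) [-0.71  0.26  1.19  1.92 -0.27  1.14  0.42] err 0.0
(0.44, -19, 0.42, 0, 0, -9) [-0.9   0.    1.15  1.99 -0.    1.15  0.09] err 0.0
(0.44, 60, 0.42, 0, 0, 60) [-1.6   0.02  0.46  1.97 -0.01  1.15 -0.09] err 0.0
(0.72, 60, 0.4, 0, 0, 60) [-1.39  0.49  0.46  1.44 -0.22  1.26  0.13] err 0.0
(0.72, -19, 0.42, 0, 0, -9) [-0.21  0.56  0.81  1.42 -0.4   1.34  0.47] err 0.0
(0.54, -19, 0.3, 0, 0, -9) [-0.38  0.38  0.84  1.97 -0.35  0.94  0.47] err 0.0
B side
(0.55, -19, 0.3, 0, 0, -9) [-0.45  0.44  0.97  1.96 -0.44  0.97  0.58] err 0.0
(0.55, -19, 0.3, 0, 25, -9) [-0.07  0.48  0.
[... 475 characters left out ...]
) [-0.81  0.61  1.25  2.01 -0.2   0.83  0.32] err 0.0
(0.55, -19, 0.3, -25, -25, -9) [-0.62  0.77  1.11  1.77 -0.14  1.27  0.45] err 0.0
(0.55, -19, 0.3, -25, 25, -9) [-0.09  0.71  0.86  1.68 -0.62  1.64  0.72] err 0.0
(0.55, -19, 0.3, 0, 25, -9) [-0.11  0.51  0.86  1.91 -0.78  1.28  0.95] err 0.0
(0.55, -19, 0.3, 0, 0, -9) [-0.51  0.49  1.1   1.96 -0.52  1.01  0.67] err 0.0
C yaw
(0.55, -19, 0.3, 0, 0, -9) [-0.45  0.44  0.97  1.96 -0.44  0.97  0.58] err 0.0
(0.55, -19, 0.3, 0, 0, -90) [-0.61  0.63  1.34  1.98 -0.69  1.11 -0.53] err 0.0
(0.55, -19, 0.3, 0, 0, 60) [-0.22  0.34  0.6   1.94 -0.24  0.93  1.54] err 0.0
(0.55, -19, 0.3, 0, 0, -9) [-0.43  0.42  0.93  1.95 -0.41  0.97  0.55] err 0.0
```

```bash
cat > s2.py <<'E'
from sim import *
q0=arm.state()["joints"]
def fin(q):
    print(" lean"); p=tcp_for(H+.014*N+[0,0,.05],TIP,YAW,0,D); g=[]
    for l,dz in[(0,.12),(15,.10),(30,.10),(42,.09),(42,.04),(42,0)]:
        p=tcp_for(H+.014*N+[0,0,dz],TIP,YAW,l,D); g.append((np.hypot(p[0],p[1]),np.degrees(np.arctan2(p[1],p[0])),p[2],l,0,YAW))
    return run(q,g)
print("D"); q=run(q0,[(.5,-19,.40,0,0,-9),(.44,-19,.42,0,0,-9),(.44,60,.42,0,0,-80),(.8,60,.40,0,0,-80),(.8,-19,.42,0,0,50),(.44,-19,.42,0,0,-9)]); fin(q)
print("A x1 .44->.8"); q=run(q0,[(.5,-19,.40,0,0,-9),(.44,-19,.42,0,0,-9),(.44,65,.42,0,0,-9),(.8,65,.40,0,0,-9),(.8,-19,.42,0,0,-9),(.44,-19,.42,0,0,-9),]); fin(q)
q=run(q,[(.44,65,.42,0,0,-9),(.8,65,.40,0,0,-9),(.8,-19,.42,0,0,-9)]); fin(q)
E
python3 s2.py
```

```text
D
(0.5, -19, 0.4, 0, 0, -9) [-0.71  0.26  1.19  1.92 -0.27  1.14  0.42] err 0.0
(0.44, -19, 0.42, 0, 0, -9) [-0.9   0.    1.15  1.99 -0.    1.15  0.09] err 0.0
(0.44, 60, 0.42, 0, 0, -80) [-1.56 -0.    0.39  1.99  0.    1.15 -2.56] err 0.0
(0.8, 60, 0.4, 0, 0, -80) [-1.33  0.59  0.4   1.27 -0.22  1.33 -2.34] err 0.0
(0.8, -19, 0.42, 0, 0, 50) [ 0.29  0.58 -0.04  1.17  0.03  1.38  1.12] err 0.0
(0.44, -19, 0.42, 0, 0, -9) [ 0.16  0.03  0.07  1.96 -0.    1.15  0.08] err 0.0
 lean
(np.float64(0.604682135067819), np.float64(-18.0417999983037), np.float64(0.2733), 0, 0, -9.7) [ 0.19  0.4   0.07  1.84 -0.04  0.9   0.11] err 0.0
(np.float64(0.5879278236858418), np.float64(-18.281286235714212), np.float64(0.25536185523926913), 15, 0, -9.7) [ 0.22  0.31  0.04  2.07 -0.07  0.5   0.15] err 0.0
(np.float64(0.5712273933258623), np.float64(-18.534147018458242), np.float64(0.252969408059555), 30, 0, -9.7) [ 0.39  0.24 -0.14  2.28 -0.15  0.1   0.24] err 0.0
(np.float64(0.5586726474117173), np.float64(-18.734315022182997), np.float64(0.23794789633636843), 42, 0, -9.7) [ 0.38  0.24 -0.08  2.33 -1.51  
[... 2328 characters left out ...]
.31 -0.17  2.06  0.07  0.51  0.01] err 0.0
(np.float64(0.5712273933258623), np.float64(-18.534147018458242), np.float64(0.252969408059555), 30, 0, -9.7) [ 0.45  0.25 -0.21  2.28  0.05  0.1   0.04] err 0.0
(np.float64(0.5586726474117173), np.float64(-18.734315022182997), np.float64(0.23794789633636843), 42, 0, -9.7) [ 1.25  0.53 -1.25  2.43  2.12  0.53 -1.92] err 0.001
(np.float64(0.5586726474117173), np.float64(-18.734315022182997), np.float64(0.18794789633636844), 42, 0, -9.7) [ 1.17  0.68 -1.23  2.48  2.23  0.71 -1.99] err 0.0
(np.float64(0.5586726474117173), np.float64(-18.734315022182997), np.float64(0.14794789633636843), 42, 0, -9.7) [ 1.15  0.82 -1.25  2.49  2.25  0.84 -1.95] err 0.013
```

```bash
cat > s3.py <<'E'
from sim import *
q0=arm.state()["joints"]
t=[onz("top",u,v,.25) for u,v in((165,15),(185,55),(210,20),(215,60))]; print("bottles",np.array(t))
def fin(q,path):
    print(" lean"); g=[]
    for l,a,dz in path:
        p=tcp_for(H+.014*N+[0,0,dz],TIP,YAW,l,D); g.append((np.hypot(p[0],p[1]),np.degrees(np.arctan2(p[1],p[0])),p[2],l,a,YAW))
    return run(q,g)
for rr,zz in((.7,.44),):
    q=run(q0,[(.46,-19,.42,0,0,-9),(.43,-19,.43,0,0,-9),(.43,65,.43,0,0,-85),(rr,65,zz,0,0,-85),(rr,-19,zz,0,0,60)])
    fin(q,[(0,0,.12),(0,-12,.12),(15,-16,.10),(28,-18,.10),(38,-18,.10),(42,-10,.10),(42,0,.09),(42,0,.04),(42,0,0)])
    q=run(q,[(.45,-19,.42,0,0,-9),(.43,0,.43,0,0,-9),(.43,40,.43,0,0,-9),(.6,40,.43,0,0,-9),(.6,-19,.43,0,0,20)])
    fin(q,[(0,0,.12),(0,-12,.12),(15,-16,.10),(28,-18,.10),(38,-18,.10),(42,-10,.10),(42,0,.09),(42,0,.04),(42,0,0)])
E
python3 s3.py
```

```text
bottles [[0.89 0.22 0.25]
 [0.81 0.17 0.25]
 [0.88 0.13 0.25]
 [0.8  0.12 0.25]]
(0.46, -19, 0.42, 0, 0, -9) [-0.95  0.13  1.34  1.96 -0.14  1.15  0.29] err 0.0
(0.43, -19, 0.43, 0, 0, -9) [-0.99 -0.08  1.16  1.99  0.08  1.19 -0.02] err 0.0
(0.43, 65, 0.43, 0, 0, -85) [-1.54 -0.02  0.27  1.99  0.01  1.18 -2.75] err 0.0
(0.7, 65, 0.44, 0, 0, -85) [-1.41  0.4   0.31  1.45 -0.12  1.3  -2.58] err 0.0
(0.7, -19, 0.44, 0, 0, 60) [ 0.25  0.42  0.    1.41 -0.    1.32  1.3 ] err 0.0
 lean
(np.float64(0.604682135067819), np.float64(-18.0417999983037), np.float64(0.2733), 0, 0, -9.7) [ 0.05  0.41  0.26  1.85 -0.13  0.9   0.2 ] err 0.0
(np.float64(0.604682135067819), np.float64(-18.0417999983037), np.float64(0.2733), 0, -12, -9.7) [-0.13  0.41  0.36  1.87  0.09  0.87 -0.03] err 0.0
(np.float64(0.5879278236858418), np.float64(-18.281286235714212), np.float64(0.25536185523926913), 15, -16, -9.7) [-0.31  0.34  0.5   2.11  0.26  0.49 -0.28] err 0.0
(np.float64(0.5734095785918008), np.float64(-18.500260100084223), np.float64(0.2535429691013801), 28, -18, -9.7) [-0.64  0.37  0.88  2.3   0.39  0.13 -0.
[... 2008 characters left out ...]
 2.42  1.95  0.39 -2.12] err 0.001
(np.float64(0.5586726474117173), np.float64(-18.734315022182997), np.float64(0.24794789633636843), 42, -10, -9.7) [ 0.21  0.25 -0.1   2.47  2.48  0.38 -2.54] err 0.001
(np.float64(0.5586726474117173), np.float64(-18.734315022182997), np.float64(0.23794789633636843), 42, 0, -9.7) [ 0.67  0.3  -0.45  2.45  2.97  0.31 -2.84] err 0.001
(np.float64(0.5586726474117173), np.float64(-18.734315022182997), np.float64(0.18794789633636844), 42, 0, -9.7) [ 0.68  0.43 -0.49  2.49  2.91  0.48 -2.76] err 0.002
(np.float64(0.5586726474117173), np.float64(-18.734315022182997), np.float64(0.14794789633636843), 42, 0, -9.7) [ 1.04  0.69 -1.03  2.49  2.42  0.7  -2.17] err 0.016
```

```bash
cat > s4.py <<'E'
from sim import *
q0=arm.state()["joints"]
for S_ in(-30,-40,-50):
    q=q0;g=[]
    for l,a,dz in[(0,-12,.12),(0,S_/2,.12),(0,S_,.12),(15,S_,.12),(30,S_,.12),(40,S_,.12),(42,S_*.6,.11),(42,S_*.3,.1),(40,0,.09),(40,0,.04),(40,0,0),(0,0,0.02)]:
        p=tcp_for(H+.014*N+[0,0,dz],TIP,YAW,l,D); g.append((np.hypot(p[0],p[1]),np.degrees(np.arctan2(p[1],p[0])),p[2],l,a,YAW))
    print(S_);run(q,g)
E
python3 s4.py | sed 's/np.float64//g'
```

```text
-30
((0.604682135067819), (-18.0417999983037), (0.2733), 0, -12, -9.7) [-0.55  0.6   1.04  1.89 -0.39  0.9   0.46] err 0.0
((0.604682135067819), (-18.0417999983037), (0.2733), 0, -15.0, -9.7) [-0.59  0.62  1.07  1.9  -0.36  0.89  0.43] err 0.0
((0.604682135067819), (-18.0417999983037), (0.2733), 0, -30, -9.7) [-0.76  0.76  1.21  1.92 -0.25  0.83  0.3 ] err 0.0
((0.5879278236858418), (-18.281286235714212), (0.2753618552392691), 15, -30, -9.7) [-0.88  0.69  1.29  2.12 -0.32  0.51  0.24] err 0.0
((0.5712273933258623), (-18.534147018458242), (0.27296940805955494), 30, -30, -9.7) [-0.97  0.64  1.3   2.31 -0.4   0.15  0.18] err 0.0
((0.5606881975502506), (-18.701568290683824), (0.2689680512873219), 40, -30, -9.7) [-0.99  0.67  1.34  2.37 -1.51  0.1   1.2 ] err 0.087
((0.5586726474117173), (-18.734315022182997), (0.25794789633636844), 42, -18.0, -9.7) [-0.88  0.46  1.21  2.38 -1.51  0.1   1.34] err 0.15
((0.5586726474117173), (-18.734315022182997), (0.24794789633636843), 42, -9.0, -9.7) [-0.52  0.28  0.83  2.37 -1.51  0.1   1.48] err 0.169
((0.5606881975502506), (-18.701568290683824), (0.23
[... 2913 characters left out ...]
0.86  2.46  2.03  0.39 -2.42] err 0.001
((0.5586726474117173), (-18.734315022182997), (0.24794789633636843), 42, -15.0, -9.7) [-0.33  0.29  0.47  2.49  2.56  0.36 -2.72] err 0.001
((0.5606881975502506), (-18.701568290683824), (0.2389680512873219), 40, 0, -9.7) [ 0.48  0.27 -0.23  2.43  3.18  0.25 -3.07] err 0.002
((0.5606881975502506), (-18.701568290683824), (0.18896805128732191), 40, 0, -9.7) [ 0.44  0.39 -0.19  2.48  3.15  0.41 -3.03] err 0.0
((0.5606881975502506), (-18.701568290683824), (0.1489680512873219), 40, 0, -9.7) [ 0.6   0.5  -0.4   2.49  2.95  0.52 -2.79] err 0.006
((0.604682135067819), (-18.0417999983037), (0.1733), 0, 0, -9.7) [ 0.85  0.67 -0.91  1.9   0.68  0.91 -0.57] err 0.0
```

```bash
cat > rows.py <<'E'
from sim import *
def rows(path,pts=None):
    for l,a,p in path:
        R=toolR(YAW,l)@Ro.from_euler("y",a,degrees=True).as_matrix(); go(p,R)
E
python3 - <<'E'
from rows import *
p=np.array([.55,-.175,.30])
q=arm.state()["joints"]; r,az=np.hypot(*p[:2]),np.degrees(np.arctan2(p[1],p[0]))
run(q,[(r,az,.3,l,a,YAW) for l,a in[(4,-20),(2,-35),(0,-50),(20,-50),(30,-50),(40,-48),(42,-30),(42,-15)]])
rows([(8,-14,p),(2,-25,p),(0,-50,p)])
E
```

```text
(np.float64(0.5771698190307598), np.float64(-17.65012421993012), 0.3, 4, -20, -9.7) [-0.77  0.59  1.22  1.98 -0.31  0.81  0.37] err 0.0
(np.float64(0.5771698190307598), np.float64(-17.65012421993012), 0.3, 2, -35, -9.7) [-0.88  0.78  1.33  1.98 -0.22  0.81  0.27] err 0.0
(np.float64(0.5771698190307598), np.float64(-17.65012421993012), 0.3, 0, -50, -9.7) [-0.94  0.93  1.34  1.98 -0.04  0.8   0.08] err 0.0
(np.float64(0.5771698190307598), np.float64(-17.65012421993012), 0.3, 20, -50, -9.7) [-1.03  0.87  1.34  2.14  0.12  0.51 -0.35] err 0.0
(np.float64(0.5771698190307598), np.float64(-17.65012421993012), 0.3, 30, -50, -9.7) [-1.07  0.87  1.34  2.21  0.29  0.36 -0.67] err 0.0
(np.float64(0.5771698190307598), np.float64(-17.65012421993012), 0.3, 40, -48, -9.7) [-1.09  0.86  1.34  2.3   0.67  0.21 -1.18] err 0.001
(np.float64(0.5771698190307598), np.float64(-17.65012421993012), 0.3, 42, -30, -9.7) [-0.96  0.45  1.1   2.39  1.75  0.26 -2.09] err 0.002
(np.float64(0.5771698190307598), np.float64(-17.65012421993012), 0.3, 42, -15, -9.7) [-0.59  0.22  0.74  2.4   2.19  0.21 -2.32] err 0.001
shift [-0.    0.03 -0.07] turn [ 5.98 -2.01 -1.28] | at [ 0.53 -0.18  0.23] t 10.125 F [ 0.25 -0.8  -0.79] op 0.0372 ff 80.43
shift [-0.    0.03 -0.07] turn [ 11.54 -12.96  -3.76] | at [ 0.53 -0.18  0.23] t 10.125 F [ 0.25 -0.8  -0.79] op 0.0372 ff 80.43
shift [-0.    0.03 -0.07] turn [ 12.37 -37.81  -7.32] | at [ 0.53 -0.18  0.23] t 10.125 F [ 0.25 -0.8  -0.79] op 0.0372 ff 80.43
```

Emit:
step_arm(
  deltas=[
    {"x": 0,"y": 0.005,"z": -0.035,"ax": 6,"ay": -2,"az": -1.3,"claw": 0.8},
    {"x": 0,"y": 0.014,"z": -0.07,"ax": 11.5,"ay": -7,"az": -2.8,"claw": 0.8},
    {"x": 0,"y": 0.02,"z": -0.073,"ax": 11.5,"ay": -13,"az": -3.8,"claw": 0.8},
    {"x": 0,"y": 0.026,"z": -0.073,"ax": 12,"ay": -19,"az": -4.7,"claw": 0.8},
    {"x": 0,"y": 0.026,"z": -0.073,"ax": 12,"ay": -25,"az": -5.5,"claw": 0.8},
    {"x": 0,"y": 0.026,"z": -0.073,"ax": 12.2,"ay": -31,"az": -6.4,"claw": 0.8},
    {"x": 0,"y": 0.026,"z": -0.073,"ax": 12.4,"ay": -37.8,"az": -7.3,"claw": 0.8},
    {"x": 0,"y": 0.026,"z": -0.073,"ax": 12.4,"ay": -37.8,"az": -7.3,"claw": 0.8},
    {"x": 0,"y": 0.026,"z": -0.073,"ax": 12.4,"ay": -37.8,"az": -7.3,"claw": 0.8},
  ],
)

```text
clock: 11.25
position: [0.5444, -0.1709, 0.3027]
tcp_rot: [0.272, 0.693, 0.584, -0.323]
wrist_force: [-0.0, -0.2, -1.9]
opening: 0.0371
finger_force: 80.5
```

```bash
python3 - <<'E'
from rows import *
s=arm.state();p=s["position"]; print(s["joints"])
q=s["joints"]; r,az=np.hypot(*p[:2]),np.degrees(np.arctan2(p[1],p[0]))
run(q,[(r,az,.3,l,a,YAW) for l,a in[(0,-50),(20,-50),(30,-50),(40,-48),(42,-30),(42,-15)]])
rows([(l,a,p) for l,a in[(0,-50),(10,-50),(20,-50),(30,-50),(36,-50),(42,-46),(42,-38),(42,-30),(42,-22),(42,-15)]])
E
```

```text
[-0.95  0.91  1.34  1.99 -0.01  0.8   0.06]
(np.float64(0.5706068690671456), np.float64(-17.43121705814932), 0.3, 0, -50, -9.7) [-0.95  0.92  1.33  1.99 -0.01  0.8   0.05] err 0.0
(np.float64(0.5706068690671456), np.float64(-17.43121705814932), 0.3, 20, -50, -9.7) [-1.04  0.86  1.34  2.15  0.14  0.51 -0.37] err 0.0
(np.float64(0.5706068690671456), np.float64(-17.43121705814932), 0.3, 30, -50, -9.7) [-1.08  0.86  1.34  2.22  0.31  0.37 -0.69] err 0.0
(np.float64(0.5706068690671456), np.float64(-17.43121705814932), 0.3, 40, -48, -9.7) [-1.11  0.86  1.34  2.31  0.7   0.22 -1.21] err 0.001
(np.float64(0.5706068690671456), np.float64(-17.43121705814932), 0.3, 42, -30, -9.7) [-0.99  0.45  1.11  2.4   1.75  0.26 -2.09] err 0.002
(np.float64(0.5706068690671456), np.float64(-17.43121705814932), 0.3, 42, -15, -9.7) [-0.63  0.21  0.77  2.41  2.18  0.22 -2.32] err 0.001
shift [0. 0. 0.] turn [-0.05 -0.05 -0.04] | at [ 0.54 -0.17  0.3 ] t 11.25 F [-0.02 -0.18 -1.87] op 0.0371 ff 80.53
shift [0. 0. 0.] turn [-6.48 -0.04  7.62] | at [ 0.54 -0.17  0.3 ] t 11.25 F [-0.02 -0.18 -1.87] op 0.0371 ff 80.
[... 254 characters left out ...]
0.] turn [-23.2   -0.03  27.53] | at [ 0.54 -0.17  0.3 ] t 11.25 F [-0.02 -0.18 -1.87] op 0.0371 ff 80.53
shift [0. 0. 0.] turn [-28.17   3.8   31.16] | at [ 0.54 -0.17  0.3 ] t 11.25 F [-0.02 -0.18 -1.87] op 0.0371 ff 80.53
shift [0. 0. 0.] turn [-30.32  11.43  29.17] | at [ 0.54 -0.17  0.3 ] t 11.25 F [-0.02 -0.18 -1.87] op 0.0371 ff 80.53
shift [0. 0. 0.] turn [-32.39  19.07  27.07] | at [ 0.54 -0.17  0.3 ] t 11.25 F [-0.02 -0.18 -1.87] op 0.0371 ff 80.53
shift [0. 0. 0.] turn [-34.36  26.7   24.86] | at [ 0.54 -0.17  0.3 ] t 11.25 F [-0.02 -0.18 -1.87] op 0.0371 ff 80.53
shift [0. 0. 0.] turn [-36.    33.38  22.84] | at [ 0.54 -0.17  0.3 ] t 11.25 F [-0.02 -0.18 -1.87] op 0.0371 ff 80.53
```

Reality matches the simulation closely, so I'll continue with the lean.

Emit:
step_arm(
  deltas=[
    {"x": 0,"y": 0,"z": 0,"ax": -3.2,"ay": 0,"az": 3.8,"claw": 0.8},
    {"x": 0,"y": 0,"z": 0,"ax": -6.5,"ay": 0,"az": 7.6,"claw": 0.8},
    {"x": 0,"y": 0,"z": 0,"ax": -9.7,"ay": 0,"az": 11.4,"claw": 0.8},
    {"x": 0,"y": 0,"z": 0,"ax": -12.9,"ay": 0,"az": 15.3,"claw": 0.8},
    {"x": 0,"y": 0,"z": 0,"ax": -16.1,"ay": 0,"az": 19.1,"claw": 0.8},
    {"x": 0,"y": 0,"z": 0,"ax": -19.4,"ay": 0,"az": 22.9,"claw": 0.8},
    {"x": 0,"y": 0,"z": 0,"ax": -23.2,"ay": 0,"az": 27.5,"claw": 0.8},
    {"x": 0,"y": 0,"z": 0,"ax": -25.7,"ay": 1.9,"az": 29.3,"claw": 0.8},
    {"x": 0,"y": 0,"z": 0,"ax": -28.2,"ay": 3.8,"az": 31.2,"claw": 0.8},
    {"x": 0,"y": 0,"z": 0,"ax": -28.2,"ay": 3.8,"az": 31.2,"claw": 0.8},
    {"x": 0,"y": 0,"z": 0,"ax": -30.3,"ay": 11.4,"az": 29.2,"claw": 0.8},
    {"x": 0,"y": 0,"z": 0,"ax": -30.3,"ay": 11.4,"az": 29.2,"claw": 0.8},
  ],
)

```text
clock: 12.75
position: [0.5443, -0.1695, 0.306]
tcp_rot: [0.455, 0.749, 0.48, -0.014]
wrist_force: [0.3, 0.1, -0.4]
opening: 0.0369
finger_force: 80.6
```

```bash
python3 - <<'E'
from rows import *
s=arm.state();p=s["position"]; print(s["joints"]); p1=tcp_for(H+.014*N+[0,0,.06],TIP,YAW,41,D); p2=(p+p1)/2
g=[(42,-30,p*.7+p1*.3),(42,-22,p*.5+p1*.5),(42,-12,p*.2+p1*.8),(41,-4,p1),(41,0,p1)]
run(s["joints"],[(np.hypot(*x[:2]),np.degrees(np.arctan2(x[1],x[0])),x[2],l,a,YAW) for l,a,x in g])
rows(g)
E
```

```text
[-1.1   0.73  1.36  2.35  1.21  0.08 -1.64]
(np.float64(0.5669261992341648), np.float64(-17.71592147894761), np.float64(0.2767634709153499), 42, -30, -9.7) [-0.87  0.44  0.95  2.43  1.88  0.34 -2.25] err 0.001
(np.float64(0.5648371823256125), np.float64(-17.99959555235841), np.float64(0.2572501588254347), 42, -22, -9.7) [-0.6   0.34  0.68  2.46  2.22  0.37 -2.49] err 0.0
(np.float64(0.5617298585038167), np.float64(-18.42904516399421), np.float64(0.22798019069056194), 42, -12, -9.7) [-0.06  0.31  0.19  2.49  2.62  0.42 -2.74] err 0.003
(np.float64(0.5596760032717002), np.float64(-18.717983602258258), np.float64(0.20846687860064675), 41, -4, -9.7) [ 0.3   0.34 -0.08  2.49  2.98  0.4  -2.94] err 0.0
(np.float64(0.5596760032717002), np.float64(-18.717983602258258), np.float64(0.20846687860064675), 41, 0, -9.7) [ 0.46  0.34 -0.21  2.47  3.16  0.38 -3.04] err 0.0
shift [ 0.01 -0.02  0.02] turn [0.03 8.02 0.09] | at [ 0.54 -0.17  0.31] t 12.75 F [ 0.27  0.14 -0.38] op 0.0369 ff 80.6
shift [ 0.01 -0.04  0.03] turn [ 0.02 16.02  0.09] | at [ 0.54 -0.17  0.31] t 12.75 F [ 0.27  0.14 -0.38] op 0.0369 ff 80.6
shift [ 0.02 -0.06  0.05] turn [ 0.02 26.02  0.09] | at [ 0.54 -0.17  0.31] t 12.75 F [ 0.27  0.14 -0.38] op 0.0369 ff 80.6
shift [ 0.03 -0.07  0.06] turn [ 0.96 34.02 -0.27] | at [ 0.54 -0.17  0.31] t 12.75 F [ 0.27  0.14 -0.38] op 0.0369 ff 80.6
shift [ 0.03 -0.07  0.06] turn [ 0.97 38.02 -0.24] | at [ 0.54 -0.17  0.31] t 12.75 F [ 0.27  0.14 -0.38] op 0.0369 ff 80.6
```

```bash
sed -i 's/def rows(path,pts=None):/def rows(path,YAW=-4):/' rows.py; python3 - <<'E'
from rows import *
Y=-4; np.set_printoptions(precision=4,suppress=True)
s=arm.state();p=s["position"]; p1=tcp_for(H+.014*N+[0,0,.06],TIP,Y,41,D)
g=[(42,-30,p*.7+p1*.3),(42,-22,p*.5+p1*.5),(42,-12,p*.2+p1*.8),(41,-4,p1),(41,0,p1)]
run(s["joints"],[(np.hypot(*x[:2]),np.degrees(np.arctan2(x[1],x[0])),x[2],l,a,Y) for l,a,x in g])
rows(g)
E
```

```text
(np.float64(0.5670033439641076), np.float64(-17.80415406782108), np.float64(0.2767634709153499), 42, -30, -4) [-0.7544  0.3638  0.8114  2.4556  2.074   0.402  -2.331 ] err 0.001
(np.float64(0.5649737123928614), np.float64(-18.14711245150667), np.float64(0.2572501588254347), 42, -22, -4) [-0.4601  0.3052  0.5595  2.4831  2.4174  0.3951 -2.5608] err 0.0
(np.float64(0.5619675611731693), np.float64(-18.66616389442285), np.float64(0.22798019069056194), 42, -12, -4) [ 0.1314  0.3015  0.0332  2.491   2.7897  0.4154 -2.7543] err 0.003
(np.float64(0.5599893109131864), np.float64(-19.015275586825116), np.float64(0.20846687860064675), 41, -4, -4) [ 0.4608  0.345  -0.2073  2.4726  3.157   0.3842 -2.9624] err 0.0
(np.float64(0.5599893109131864), np.float64(-19.015275586825116), np.float64(0.20846687860064675), 41, 0, -4) [ 0.63    0.3602 -0.3419  2.4512  3.3313  0.3494 -3.0618] err 0.0
shift [ 0.0083 -0.0224  0.018 ] turn [-2.35 11.83 -3.43] | at [ 0.5443 -0.1695  0.306 ] t 12.75 F [ 0.27  0.14 -0.38] op 0.0369 ff 80.6
shift [ 0.0138 -0.0373  0.03  ] turn [-2.11 19.83 -3.59] | at [ 0.5443 -0.1695  0.306 ] t 12.75 F [ 0.27  0.14 -0.38] op 0.0369 ff 80.6
shift [ 0.0221 -0.0596  0.0479] turn [-1.8  29.82 -3.79] | at [ 0.5443 -0.1695  0.306 ] t 12.75 F [ 0.27  0.14 -0.38] op 0.0369 ff 80.6
shift [ 0.0276 -0.0746  0.0599] turn [-0.6  37.78 -4.33] | at [ 0.5443 -0.1695  0.306 ] t 12.75 F [ 0.27  0.14 -0.38] op 0.0369 ff 80.6
shift [ 0.0276 -0.0746  0.0599] turn [-0.45 41.78 -4.36] | at [ 0.5443 -0.1695  0.306 ] t 12.75 F [ 0.27  0.14 -0.38] op 0.0369 ff 80.6
```

Emit:
step_arm(
  deltas=[
    {"x": 0.004,"y": -0.011,"z": 0.01,"ax": 0,"ay": 4,"az": 0,"claw": 0.8},
    {"x": 0.008,"y": -0.022,"z": 0.018,"ax": 0,"ay": 8,"az": 0,"claw": 0.8},
    {"x": 0.011,"y": -0.03,"z": 0.024,"ax": 0,"ay": 12,"az": 0,"claw": 0.8},
    {"x": 0.014,"y": -0.037,"z": 0.03,"ax": 0,"ay": 16,"az": 0,"claw": 0.8},
    {"x": 0.018,"y": -0.048,"z": 0.039,"ax": 0,"ay": 21,"az": 0,"claw": 0.8},
    {"x": 0.022,"y": -0.06,"z": 0.048,"ax": 0,"ay": 26,"az": 0,"claw": 0.8},
    {"x": 0.025,"y": -0.067,"z": 0.054,"ax": 0.5,"ay": 30,"az": 0,"claw": 0.8},
    {"x": 0.028,"y": -0.074,"z": 0.06,"ax": 1,"ay": 34,"az": -0.3,"claw": 0.8},
    {"x": 0.028,"y": -0.074,"z": 0.06,"ax": 1,"ay": 37,"az": -0.3,"claw": 0.8},
    {"x": 0.028,"y": -0.074,"z": 0.06,"ax": 1,"ay": 37,"az": -0.3,"claw": 0.8},
    {"x": 0.028,"y": -0.074,"z": 0.06,"ax": 1,"ay": 37,"az": -0.3,"claw": 0.8},
  ],
)

```text
clock: 14.12
position: [0.5301, -0.1825, 0.2084]
tcp_rot: [0.275, 0.718, 0.602, 0.217]
wrist_force: [0.4, 0.9, -0.9]
opening: 0.0373
finger_force: 80.6
```

```bash
cat >> rows.py <<'E'
def hk():
    s=arm.state(); q=s["tcp_rot"]; R=Ro.from_quat([*q[1:],q[0]]).as_matrix(); h=np.stack([R[:,1],R[:,0],-R[:,2]],1)
    z=h[:,2]; print("lean",np.degrees(np.arctan2(-z[:2]@h[:2,0]/np.linalg.norm(h[:2,0]),z[2])).round(2),"yaw",np.degrees(np.arctan2(h[1,0],h[0,0])).round(2))
    return s["position"],h
def pts(d=D):
    p,h=hk(); o={}
    for n,q in[("tip",TIP),("arc",(-11.3,-91.5)),("bot",(0,-98)),("b0",(13,-85))]:
        X=p+h@(np.array([q[0],0,q[1]])/1e3+[0,d,.0195]); o[n]=X; e=X-H
        print(n,"rel hole N,T,z mm:",(1e3*np.array([e@N,e@T,e[2]])).round(1),"scene",proj("scene",X).round(1),"top",proj("top",X).round(1))
    return o
E
python3 - <<'E'
from rows import *
np.set_printoptions(precision=4,suppress=True)
print(arm.state()["joints"]); pts()
go(tcp_for(H+.014*N+[0,0,.02],TIP,YAW,41,D),toolR(YAW,41))
im=arm.camera("scene")[...,::-1];t=arm.camera("top")[...,::-1]; cv2.imwrite("pics/s5.png",im); cv2.imwrite("pics/t5.png",t)
z=lambda im,x,y,w,h,k:cv2.resize(im[y:y+h,x:x+w],(w*k,h*k),interpolation=cv2.INTER_CUBIC)
cv2.imwrite("pics/a5.png",np.hstack([z(im,312,150,66,98,6),z(t,330,150,66,98,6)]))
E
```

```text
[ 0.3786  0.3446 -0.1228  2.4703  3.1626  0.3851 -3.061 ]
lean 40.98 yaw -9.53
tip rel hole N,T,z mm: [14.4 -4.3 60. ] scene [339.8 184.7] top [372.3 191.1]
arc rel hole N,T,z mm: [23.9 -4.4 56.7] scene [336.6 184.7] top [372.9 187. ]
bot rel hole N,T,z mm: [36.7 -4.6 59.2] scene [332.3 181.7] top [373.9 180.6]
b0 rel hole N,T,z mm: [38.  -4.2 77.5] scene [332.  173.7] top [374.9 177.7]
shift [ 0.0035 -0.0266  0.0298] turn [-0.02  1.27  0.13] | at [ 0.5301 -0.1825  0.2084] t 14.125 F [ 0.36  0.86 -0.93] op 0.0373 ff 80.57
```

View pics/a5.png

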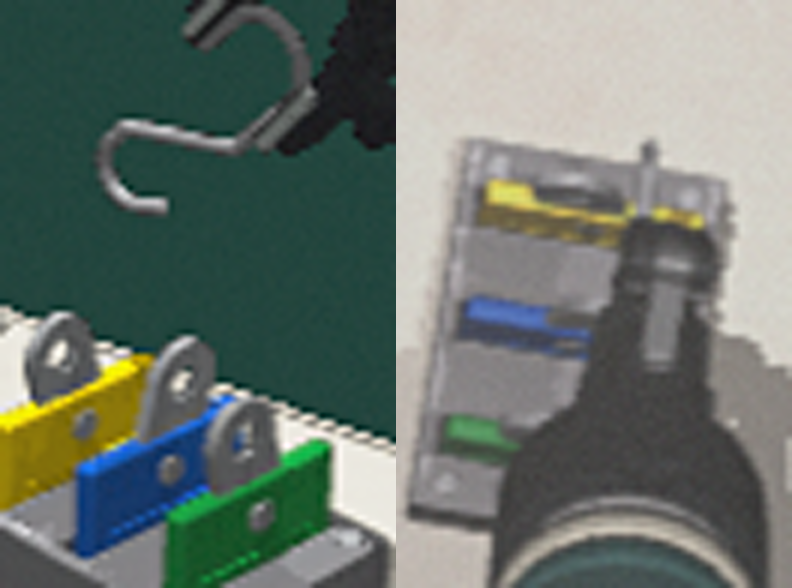

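The scene view shows the tip at (339.7, 184.3), as predicted, and the hole at (342.7, 213.7). The hook plane lines up and the lean is 41°. I'll descend in front of the hole.

```bash
cat >> h.py <<'E'
H=P-.0012*N-.0111*T; H[2]=.0895
E
python3 - <<'E'
from rows import *
np.set_printoptions(precision=4,suppress=True)
for n,z in((.009,.03),(.009,-.003)): go(tcp_for(H+n*N+[0,0,z],TIP,YAW,41,D),toolR(YAW,41))
g=tcp_for(H+.009*N+[0,0,-.003],TIP,YAW,41,D); run(arm.state()["joints"],[(np.hypot(*g[:2]),np.degrees(np.arctan2(g[1],g[0])),g[2],41,0,YAW)])
E
```

```text
shift [ 0.0024 -0.0247  0.0184] turn [-0.06  1.13  0.26] | at [ 0.5303 -0.1807  0.2081] t 14.225 F [ 0.85 -0.64  0.6 ] op 0.0372 ff 80.58
shift [ 0.003  -0.0463  0.0433] turn [-0.06  1.13  0.26] | at [ 0.5303 -0.1807  0.2081] t 14.225 F [ 0.85 -0.64  0.6 ] op 0.0372 ff 80.58
(np.float64(0.55341157648085), np.float64(-18.72657058543458), np.float64(0.14496687860064675), 41, 0, -9.7) [ 0.9415  0.6191 -0.8716  2.491   2.5273  0.6172 -2.3107] err 0.021
```

```bash
python3 - <<'E'
from rows import *
np.set_printoptions(precision=4,suppress=True)
for l in(38,35):
  g=tcp_for(H+.009*N+[0,0,.02],TIP,YAW,l,D); g2=tcp_for(H+.009*N+[0,0,-.003],TIP,YAW,l,D); g3=tcp_for(H,(-11.3,-91.5),YAW,l,D)
  run(arm.state()["joints"],[(np.hypot(*x[:2]),np.degrees(np.arctan2(x[1],x[0])),x[2],l,0,YAW) for x in (g,g2,g3)])
  go(g,toolR(YAW,l))
E
```

```text
(np.float64(0.5564733722506129), np.float64(-18.676493559808048), np.float64(0.1694163627511137), 38, 0, -9.7) [ 0.3909  0.4191 -0.1358  2.4787  3.1825  0.4127 -3.0681] err 0.0
(np.float64(0.5564733722506129), np.float64(-18.676493559808048), np.float64(0.14641636275111372), 38, 0, -9.7) [ 0.428   0.4783 -0.1861  2.491   3.1204  0.4791 -2.9968] err 0.001
(np.float64(0.5384087171664068), np.float64(-18.98028955848384), np.float64(0.1531937489308639), 38, 0, -9.7) [ 0.9146  0.5481 -0.8189  2.491   2.5016  0.5187 -2.3198] err 0.014
shift [ 0.0026 -0.028   0.0268] turn [2.94 1.14 0.23] | at [ 0.5303 -0.1807  0.2081] t 14.225 F [ 0.85 -0.64  0.6 ] op 0.0372 ff 80.58
(np.float64(0.5596063328590628), np.float64(-18.62582686794457), np.float64(0.17070162031601524), 35, 0, -9.7) [ 0.384   0.4037 -0.1325  2.4375  3.1766  0.3045 -3.069 ] err 0.0
(np.float64(0.5596063328590628), np.float64(-18.62582686794457), np.float64(0.14770162031601525), 35, 0, -9.7) [ 0.3741  0.4581 -0.1223  2.4539  3.1693  0.3753 -3.0584] err 0.0
(np.float64(0.5417467446947428), np.float64(-18.922607495862792), np.float64(0.1549603609195742), 35, 0, -9.7) [ 0.3851  0.43   -0.1283  2.485   3.1765  0.378  -3.0621] err 0.0
shift [ 0.0026 -0.0247  0.0279] turn [5.94 1.15 0.2 ] | at [ 0.5303 -0.1807  0.2081] t 14.225 F [ 0.85 -0.64  0.6 ] op 0.0372 ff 80.58
```

Emit:
step_arm(
  deltas=[
    {"x": 0.001,"y": -0.009,"z": 0.009,"ax": 2,"ay": 0.5,"az": 0.1,"claw": 0.8},
    {"x": 0.002,"y": -0.018,"z": 0.018,"ax": 4,"ay": 1.1,"az": 0.2,"claw": 0.8},
    {"x": 0.0026,"y": -0.0258,"z": 0.0275,"ax": 5,"ay": 1.1,"az": 0.2,"claw": 0.8},
    {"x": 0.0026,"y": -0.0258,"z": 0.0275,"ax": 5,"ay": 1.1,"az": 0.2,"claw": 0.8},
    {"x": 0.0026,"y": -0.0258,"z": 0.0275,"ax": 5,"ay": 1.1,"az": 0.2,"claw": 0.8},
  ],
)

```text
clock: 14.85
position: [0.5285, -0.179, 0.1696]
tcp_rot: [0.235, 0.728, 0.613, 0.199]
wrist_force: [-0.3, -0.2, -0.8]
opening: 0.0371
finger_force: 80.6
```

```bash
python3 - <<'E'
from rows import *
np.set_printoptions(precision=4,suppress=True)
print(arm.state()["joints"]); pts()
go(tcp_for(H+.009*N+[0,0,-.003],TIP,YAW,36,D),toolR(YAW,36))
E
```

```text
[ 0.3976  0.4127 -0.1449  2.4454  3.1677  0.3354 -3.0568]
lean 35.86 yaw -9.82
tip rel hole N,T,z mm: [ 8.2 -0.5 19.2] scene [340.2 203.9] top [367.4 198.7]
arc rel hole N,T,z mm: [17.3 -0.6 15.1] scene [337.  204.1] top [367.8 194.9]
bot rel hole N,T,z mm: [30.3 -0.6 16.4] scene [332.7 201.6] top [368.7 188.8]
b0 rel hole N,T,z mm: [33.2 -0.6 34.6] scene [332.  193.6] top [369.9 185.4]
shift [ 0.0005 -0.0125  0.0184] turn [-0.14  0.01 -0.1 ] | at [ 0.5285 -0.179   0.1696] t 14.85 F [-0.27 -0.21 -0.79] op 0.0371 ff 80.58
```

Emit:
step_arm(
  deltas=[
    {"x": 0,"y": -0.005,"z": 0.007,"ax": 0,"ay": 0,"az": 0,"claw": 0.8},
    {"x": 0.0005,"y": -0.009,"z": 0.013,"ax": 0,"ay": 0,"az": 0,"claw": 0.8},
    {"x": 0.0005,"y": -0.0125,"z": 0.0184,"ax": 0,"ay": 0,"az": 0,"claw": 0.8},
    {"x": 0.0005,"y": -0.0125,"z": 0.0184,"ax": 0,"ay": 0,"az": 0,"claw": 0.8},
    {"x": 0.0005,"y": -0.0125,"z": 0.0184,"ax": 0,"ay": 0,"az": 0,"claw": 0.8},
  ],
)

```text
clock: 15.48
position: [0.5295, -0.1787, 0.1477]
tcp_rot: [0.235, 0.728, 0.613, 0.199]
wrist_force: [-0.5, 0.2, -0.9]
opening: 0.0375
finger_force: 80.6
```

```bash
python3 - <<'E'
from rows import *
np.set_printoptions(precision=4,suppress=True)
print(arm.state()["joints"]); pts()
go(tcp_for(H,TIP,YAW,36,D),toolR(YAW,36)); go(tcp_for(H-.003*N+[0,0,.001],TIP,YAW,36,D),toolR(YAW,36))
go(tcp_for(H,(-11.3,-91.5),YAW,36,D),toolR(YAW,36)); 
c=H+[0,0,.013]; go(tcp_for(c,(0,-85),YAW,36,D),toolR(YAW,36)); 
print(proj("scene",H)); im=arm.camera("scene"); cv2.imwrite("pics/s6.png",im[...,::-1])
print(im[206:221,335:350].mean(2).astype(int))
b=cv2.imread("pics/s5.png"); print(b[206:221,335:350].mean(2).astype(int))
E
```

```text
[ 0.387   0.4664 -0.1357  2.4582  3.159   0.4027 -3.0457]
lean 35.9 yaw -9.83
tip rel hole N,T,z mm: [ 9.1 -0.1 -2.7] scene [339.4 212.8] top [366.2 200.4]
arc rel hole N,T,z mm: [18.3 -0.1 -6.8] scene [336.3 213. ] top [366.6 196.7]
bot rel hole N,T,z mm: [31.3 -0.1 -5.4] scene [332.  210.4] top [367.5 190.8]
b0 rel hole N,T,z mm: [34.2 -0.1 12.7] scene [331.3 202.5] top [368.6 187.5]
shift [ 0.0001 -0.006  -0.0075] turn [-0.1   0.01 -0.1 ] | at [ 0.5295 -0.1787  0.1477] t 15.475 F [-0.48  0.16 -0.95] op 0.0375 ff 80.58
shift [ 0.0001 -0.0078 -0.0101] turn [-0.1   0.01 -0.1 ] | at [ 0.5295 -0.1787  0.1477] t 15.475 F [-0.48  0.16 -0.95] op 0.0375 ff 80.58
shift [ 0.0001 -0.011  -0.0162] turn [-0.1   0.01 -0.1 ] | at [ 0.5295 -0.1787  0.1477] t 15.475 F [-0.48  0.16 -0.95] op 0.0375 ff 80.58
shift [ 0.0001 -0.0146 -0.0202] turn [-0.1   0.01 -0.1 ] | at [ 0.5295 -0.1787  0.1477] t 15.475 F [-0.48  0.16 -0.95] op 0.0375 ff 80.58
[342.4713 213.2135]
[[ 56  55  56  55  51  50  54  84 113  81  54  53  55  54  54]
 [ 51  55  53  48  65 129 186 171 117  80  79  63  54  55  56]
 [ 44  47  47
[... 1052 characters left out ...]
1  55]
 [113 109 133 162 153  96  83  90  91  90  94  94  87  52  54]
 [ 82  98 132 150 113  79  94  92  56  79  89  95  84  52  55]
 [ 74 111 145 131  80  77 134 202 171  82  97  94  85  51  52]
 [ 80 112 132 111  72 119 200 206 106  89  96  91  80  41  44]
 [ 81 109 120  90  83 140 219 192  90  98  91  89 136 216 231]
 [103 122 119  88  83 103 133 107 118 109  83 129 188 179 139]
 [111 128 116  83  86  94 126 131  91  89  85 109 158 181 125]
 [112 126 108  85  84  85  88  90  93  90  86  91  83 106 161]
 [113 121  99  84  84  87  89  87  91  89  90 116 128 152 177]
 [123 119  91  84  86  90  92  91  90  90 101 120 133 158 165]
 [123 115  83  85  88  92  91 101 120 123 108  88 120 163 135]]
```

```bash
python3 - <<'E'
from rows import *
a=cv2.imread("pics/s5.png").astype(int);b=cv2.imread("pics/s6.png").astype(int)
d=np.abs(a-b).max(2)
for v in range(192,222): print(v,"".join("#" if d[v,u]>40 else ("+" if d[v,u]>22 else ".") for u in range(322,352)))
o=pts()
p,h=hk()
C=np.array([0,-85.]);W=[C+13*np.array([np.cos(t),np.sin(t)]) for t in np.radians(np.arange(0,-151,-15))]+[np.array(TIP)]
print(np.array([proj("scene",p+h@(np.array([w[0],0,w[1]])/1e3+[0,D,.0195])) for w in W]).round(1).tolist())
E
```

```text
192 ..............................
193 ..............................
194 ..............................
195 ..............................
196 ..............................
197 ..............................
198 .............................+
199 ........+########+..........##
200 .......+#################..###
201 ......+###+.++###############+
202 ......###+.........++########+
203 .....+##+.................++..
204 .....+##......................
205 .....+##......................
206 ......##+..........####.......
207 .....+###..........+++........
208 ......#+.+....................
209 ......###.+#####..............
210 ......#####.####..............
211 .......+#######...............
212 .........######...............
213 ......+##.####+...............
214 .......#.....+................
215 ..++..........................
216 .........................+###.
217 ..........................+#..
218 ........................###...
219 .......................+##....
220 ........................+.....
221 ..............................
lean 35.91 yaw -9.82
tip rel hole N,T,z mm: [ 9.2 -0.1 -2.5] scene [339.4 212.7] top [366.2 200.4]
arc rel hole N,T,z mm: [18.4 -0.1 -6.6] scene [336.2 212.9] top [366.6 196.7]
bot rel hole N,T,z mm: [31.3 -0.1 -5.3] scene [332.  210.3] top [367.5 190.7]
b0 rel hole N,T,z mm: [34.2 -0.2 12.9] scene [331.3 202.5] top [368.6 187.4]
lean 35.91 yaw -9.82
[[331.3, 202.5], [330.7, 203.4], [330.4, 204.6], [330.4, 206.0], [330.7, 207.5], [331.2, 208.9], [332.0, 210.3], [333.0, 211.4], [334.0, 212.2], [335.1, 212.8], [336.2, 212.9], [339.4, 212.7]]
```

Emit:
step_arm(
  deltas=[
    {"x": 0,"y": -0.003,"z": -0.003,"ax": 0,"ay": 0,"az": 0,"claw": 0.8},
    {"x": 0,"y": -0.0055,"z": -0.006,"ax": 0,"ay": 0,"az": 0,"claw": 0.8},
    {"x": 0,"y": -0.0084,"z": -0.0093,"ax": 0,"ay": 0,"az": 0,"claw": 0.8},
    {"x": 0,"y": -0.0084,"z": -0.0093,"ax": 0,"ay": 0,"az": 0,"claw": 0.8},
  ],
)

```text
clock: 16.02
position: [0.5167, -0.1766, 0.1503]
tcp_rot: [0.235, 0.728, 0.613, 0.199]
wrist_force: [-1.0, -0.3, -1.0]
opening: 0.0373
finger_force: 80.6
```

```bash
python3 - <<'E'
from rows import *
np.set_printoptions(precision=4,suppress=True)
s=arm.state(); print(s["joints"],s["wrist_force"]); pts()
im=arm.camera("scene"); cv2.imwrite("pics/s7.png",im[...,::-1])
print(im[206:221,335:350].mean(2).astype(int))
E
```

```text
[ 0.395   0.4527 -0.1404  2.4826  3.1615  0.4124 -3.0454] [-1.017  -0.2758 -0.9966]
lean 35.87 yaw -9.84
tip rel hole N,T,z mm: [-3.9 -0.2 -0. ] scene [343.8 213.8] top [365.5 206.1]
arc rel hole N,T,z mm: [ 5.3 -0.2 -4.1] scene [340.7 214. ] top [365.9 202.3]
bot rel hole N,T,z mm: [18.3 -0.2 -2.8] scene [336.4 211.4] top [366.8 196.3]
b0 rel hole N,T,z mm: [21.2 -0.2 15.4] scene [335.6 203.5] top [367.9 193.1]
[[ 52  56  55  54  50  46  63 100 131 132  51  50  53  55  53]
 [ 50  53  52  53  64 129 168  91  87  89  87  65  55  54  54]
 [ 45  45  46  60 124 181 151  79  79  88  94  87  67  54  56]
 [164 168 117  99 166 141  88  81  79  89  93  95  87  51  56]
 [192 174 169 160 152  97  82  83  77  85  95  95  89  52  54]
 [190 201 146 145 113  78  90  92  56  75  85  92  87  51  56]
 [140 168 141 131  83  76 109 171 172  78  85  95  86  53  53]
 [ 88 115 130 111  77  79 116 167 143  90  85  92  82  42  42]
 [ 90 103 120  92  83  84  81  94  90  88  84  90 134 217 230]
 [104 122 119  89  85  83  80  97 114  89  85 128 187 181 147]
 [112 129 116  85  86  91 100  85  89  84  84 107 159 181 128]
 [112 125 107  82  85  86  86  80  85  85  84  85  84  95 134]
 [115 123  98  84  86  86  83  80  85  85  90 114 125 126 176]
 [122 118  90  85  85  86  88  90  81  85  82  76 107 153 165]
 [122 115  84  84  85  84  88  91 101 123 104  70 115 163 133]]
```

The hole is filled by the wire and the wrist force is about 1 N, so the tip is in. I'll continue the entry along the arc.

```bash
python3 - <<'E'
from rows import *
np.set_printoptions(precision=4,suppress=True)
HH=H+[0,0,-.0005]
go(tcp_for(HH,(-13.8,-87.2),YAW,36,D),toolR(YAW,36))
go(tcp_for(HH,(-11.3,-91.5),YAW,36,D),toolR(YAW,36))
go(tcp_for(HH+[0,0,.013],(0,-85),YAW,36,D),toolR(YAW,36))
go(tcp_for(HH+[0,0,.0165],(0,-85),YAW,36,D),toolR(YAW,36))
E
```

```text
shift [ 0.0001 -0.0002 -0.002 ] turn [-0.1   0.02 -0.11] | at [ 0.5171 -0.1766  0.1504] t 16.075 F [ 0.43  0.17 -1.07] op 0.037 ff 80.58
shift [ 0.0001 -0.0027 -0.0063] turn [-0.1   0.02 -0.11] | at [ 0.5171 -0.1766  0.1504] t 16.075 F [ 0.43  0.17 -1.07] op 0.037 ff 80.58
shift [ 0.0001 -0.0064 -0.0103] turn [-0.1   0.02 -0.11] | at [ 0.5171 -0.1766  0.1504] t 16.075 F [ 0.43  0.17 -1.07] op 0.037 ff 80.58
shift [ 0.0001 -0.0044 -0.0131] turn [-0.1   0.02 -0.11] | at [ 0.5171 -0.1766  0.1504] t 16.075 F [ 0.43  0.17 -1.07] op 0.037 ff 80.58
```

Emit:
step_arm(
  deltas=[
    {"x": 0,"y": -0.0005,"z": -0.003,"ax": 0,"ay": 0,"az": 0,"claw": 0.8},
    {"x": 0,"y": -0.0027,"z": -0.0063,"ax": 0,"ay": 0,"az": 0,"claw": 0.8},
    {"x": 0,"y": -0.0045,"z": -0.0083,"ax": 0,"ay": 0,"az": 0,"claw": 0.8},
    {"x": 0,"y": -0.0064,"z": -0.0103,"ax": 0,"ay": 0,"az": 0,"claw": 0.8},
    {"x": 0,"y": -0.0064,"z": -0.0103,"ax": 0,"ay": 0,"az": 0,"claw": 0.8},
  ],
)

```text
clock: 16.7
position: [0.5059, -0.1747, 0.1549]
tcp_rot: [0.235, 0.728, 0.613, 0.199]
wrist_force: [0.2, -0.2, -1.2]
opening: 0.0375
finger_force: 80.6
```

```bash
python3 - <<'E'
from rows import *
np.set_printoptions(precision=4,suppress=True)
s=arm.state(); print(s["joints"],s["wrist_force"],s["wrist_torque"]); pts()
im=arm.camera("scene"); cv2.imwrite("pics/s8.png",im[...,::-1])
cv2.imwrite("pics/a8.png",cv2.resize(im[180:240,310:390,::-1],(800,600),interpolation=cv2.INTER_CUBIC))
go(tcp_for(H+[0,0,.0165],(0,-85),YAW,36,D)+.0111*T,toolR(YAW,36))
E
```

```text
[ 0.4057  0.4355 -0.149   2.5017  3.1615  0.4139 -3.0431] [ 0.2172 -0.2017 -1.1918] [ 0.1418  0.7019 -0.0135]
lean 35.88 yaw -9.83
tip rel hole N,T,z mm: [-14.8  -0.1   4.5] scene [347.6 213.8] top [365.  210.6]
arc rel hole N,T,z mm: [-5.6 -0.1  0.4] scene [344.4 214. ] top [365.4 206.8]
bot rel hole N,T,z mm: [ 7.4 -0.1  1.7] scene [340.  211.3] top [366.3 200.8]
b0 rel hole N,T,z mm: [10.3 -0.1 19.9] scene [339.3 203.3] top [367.4 197.6]
shift [ 0.0112  0.0023 -0.0034] turn [-0.11  0.01 -0.1 ] | at [ 0.5062 -0.1747  0.1549] t 16.75 F [ 0.74 -0.13 -0.3 ] op 0.0374 ff 80.58
```

View pics/a8.png

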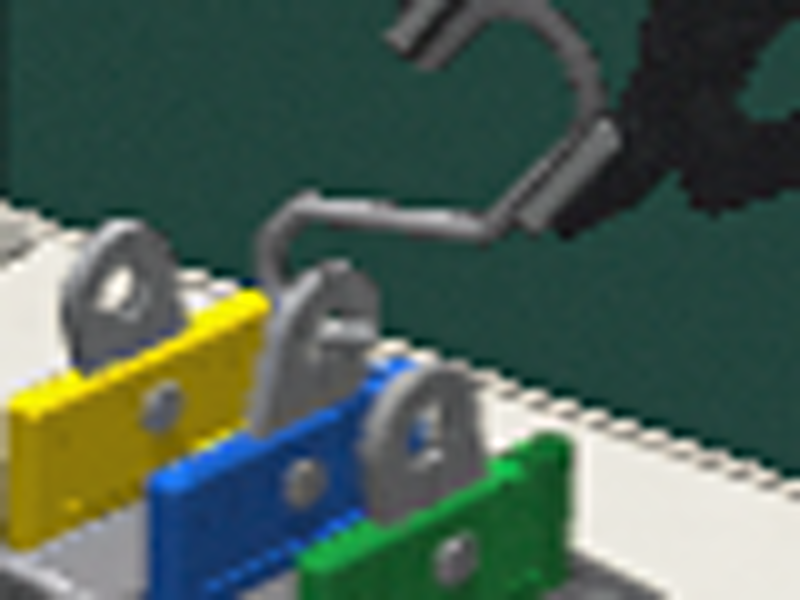

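The hook is through blue's hole: the tip emerges on the robot side at zoomed pixel (375, 330), and the other tabs are untouched. Next I'll centre it, then lift.

```bash
python3 - <<'E'
from rows import *
np.set_printoptions(precision=3,suppress=True)
base=H+.0111*T+[0,0,.0165]; q=arm.state()["joints"]
def pp(l,a,c):
    R=toolR(YAW,l)@Ro.from_euler("y",a,degrees=True).as_matrix(); h=np.stack([R[:,1],R[:,0],-R[:,2]],1)
    return c-h@np.array([0,D,-.085+.0195]),R
for l,a,dx,dz in[(36,0,0,0),(34,0,0,0.01),(34,0,0,.06),(34,0,0,.115),(36,-10,0,.115),(36,-20,0,.115),(30,-25,0,.12),(22,-25,0,.12),(12,-25,0,.12),(0,-25,0,.13),(0,-10,0,.14),(0,0,0,.14)]:
    c=base+dx*N+[0,0,dz]; p,R=pp(l,a,c); 
    for _ in range(3): q,e=ik(p,R,q)
    print(l,a,dz,q,round(e,3))
E
```

```text
36 0 0 [ 0.78   0.481 -0.674  2.491  2.565  0.448 -2.441] 0.003
34 0 0.01 [ 0.742  0.432 -0.619  2.46   2.509  0.348 -2.4  ] 0.0
34 0 0.06 [ 0.688  0.295 -0.518  2.417  2.442  0.17  -2.352] 0.0
34 0 0.115 [ 1.007  0.227 -0.855  2.345  1.262  0.151 -1.166] 0.0
36 -10 0.115 [ 0.88   0.242 -0.931  2.388  1.621  0.452 -1.681] 0.0
36 -20 0.115 [ 0.679  0.298 -0.934  2.381  1.538  0.77  -1.762] 0.0
30 -25 0.12 [ 0.619  0.336 -0.944  2.285  1.322  0.918 -1.563] 0.0
22 -25 0.12 [ 0.654  0.372 -0.974  2.18   1.139  0.985 -1.314] 0.0
12 -25 0.12 [ 0.665  0.442 -0.996  2.051  0.98   1.126 -1.085] 0.0
0 -25 0.13 [ 0.646  0.53  -1.     1.888  0.848  1.334 -0.879] 0.0
0 -10 0.14 [ 0.902  0.526 -1.136  1.854  0.687  1.213 -0.664] 0.0
0 0 0.14 [ 1.054  0.571 -1.222  1.836  0.587  1.161 -0.538] 0.0
```

Emit:
step_arm(
  deltas=[
    {"x": 0.004,"y": 0.001,"z": -0.001,"ax": 0,"ay": 0,"az": 0,"claw": 0.8},
    {"x": 0.008,"y": 0.0018,"z": -0.0025,"ax": 0,"ay": 0,"az": 0,"claw": 0.8},
    {"x": 0.0112,"y": 0.0023,"z": -0.0034,"ax": 0,"ay": 0,"az": 0,"claw": 0.8},
    {"x": 0.0112,"y": 0.0023,"z": -0.0034,"ax": 0,"ay": 0,"az": 0,"claw": 0.8},
  ],
  newtons=100,
)

```text
clock: 17.25
position: [0.5078, -0.1632, 0.1588]
tcp_rot: [0.235, 0.728, 0.613, 0.199]
wrist_force: [-0.7, -0.1, -2.8]
opening: 0.0367
finger_force: 100.4
```

Emit:
step_arm(
  deltas=[
    {"x": 0,"y": 0.002,"z": -0.003,"ax": 0,"ay": 0,"az": 0,"claw": 0.8},
    {"x": 0,"y": 0.004,"z": -0.0057,"ax": 0,"ay": 0,"az": 0,"claw": 0.8},
    {"x": 0,"y": 0.006,"z": -0.0084,"ax": 0,"ay": 0,"az": 0,"claw": 0.8},
    {"x": 0,"y": 0.009,"z": -0.0125,"ax": 0,"ay": 0,"az": 0,"claw": 0.8},
  ],
  newtons=120,
)

```text
clock: 17.75
position: [0.5071, -0.1634, 0.174]
tcp_rot: [0.234, 0.728, 0.613, 0.198]
wrist_force: [0.4, -0.1, -10.3]
opening: 0.0361
finger_force: 121.0
```

```bash
python3 - <<'E'
from rows import *
np.set_printoptions(precision=3,suppress=True)
s=arm.state(); print(s["joints"],s["wrist_force"],s["wrist_torque"],s["position"]); pts()
im=arm.camera("scene"); cv2.imwrite("pics/s9.png",im[...,::-1])
h=cv2.cvtColor(im,cv2.COLOR_RGB2HSV)
for n,(lo,hi) in dict(blue=(105,125),yellow=(22,32),green=(50,75)).items():
    for f in("s8","s9"):
        g=cv2.cvtColor(cv2.imread(f"pics/{f}.png"),cv2.COLOR_BGR2HSV)[190:260,305:385]; m=cv2.inRange(g,(lo,150,60),(hi,255,255)); y,x=np.nonzero(m); print(n,f,len(x),x.mean()+305,y.mean()+190,y.min()+190)
E
```

```text
[ 0.388  0.384 -0.163  2.493  3.112  0.353 -3.025] [  0.432  -0.055 -10.261] [ 0.317  2.164 -0.115] [ 0.507 -0.163  0.174]
lean 35.76 yaw -9.83
tip rel hole N,T,z mm: [-15.7  11.3  23.6] scene [344.6 207.7] top [360.4 208.4]
arc rel hole N,T,z mm: [-6.5 11.2 19.5] scene [341.4 207.9] top [360.8 204.5]
bot rel hole N,T,z mm: [ 6.4 11.2 20.8] scene [337.  205.3] top [361.8 198.4]
b0 rel hole N,T,z mm: [ 9.4 11.2 39. ] scene [336.2 197.2] top [362.8 195.1]
blue s8 294 334.38775510204084 230.5578231292517 216
blue s9 453 335.3951434878587 226.84326710816777 210
yellow s8 327 321.9633027522936 221.81039755351682 209
yellow s9 249 319.2449799196787 222.714859437751 210
green s8 371 352.177897574124 237.22641509433961 224
green s9 370 352.14864864864865 237.22162162162164 224
```

Emit:
step_arm(
  deltas=[
    {"x": 0,"y": 0.0045,"z": -0.006,"ax": 0,"ay": 0,"az": 0,"claw": 0.8},
    {"x": 0,"y": 0.009,"z": -0.0122,"ax": 0,"ay": 0,"az": 0,"claw": 0.8},
    {"x": 0,"y": 0.0135,"z": -0.0185,"ax": 0,"ay": 0,"az": 0,"claw": 0.8},
    {"x": 0,"y": 0.018,"z": -0.025,"ax": 0,"ay": 0,"az": 0,"claw": 0.8},
    {"x": 0,"y": 0.0225,"z": -0.031,"ax": 0,"ay": 0,"az": 0,"claw": 0.8},
    {"x": 0,"y": 0.027,"z": -0.037,"ax": 0,"ay": 0,"az": 0,"claw": 0.8},
    {"x": 0,"y": 0.0315,"z": -0.0435,"ax": 0,"ay": 0,"az": 0,"claw": 0.8},
    {"x": 0,"y": 0.0315,"z": -0.0435,"ax": 0,"ay": 0,"az": 0,"claw": 0.8},
    {"x": 0,"y": 0.0315,"z": -0.0435,"ax": 0,"ay": 0,"az": 0,"claw": 0.8},
    {"x": 0,"y": 0.0315,"z": -0.0435,"ax": 0,"ay": 0,"az": 0,"claw": 0.8},
  ],
)

```text
clock: 19.05
position: [0.5077, -0.1636, 0.2276]
tcp_rot: [0.235, 0.728, 0.613, 0.199]
wrist_force: [-0.9, 0.1, -4.9]
opening: 0.0358
finger_force: 121.5
```

```bash
cat > chk.py <<'E'
from rows import *
np.set_printoptions(precision=3,suppress=True)
def masks(tag):
    im=arm.camera("scene"); cv2.imwrite(f"pics/{tag}.png",im[...,::-1])
    for n,(lo,hi) in dict(blue=(105,125),yellow=(22,32),green=(50,75)).items():
        g=cv2.cvtColor(im,cv2.COLOR_RGB2HSV)[110:265,300:390]; m=cv2.inRange(g,(lo,150,60),(hi,255,255)); y,x=np.nonzero(m); print(n,len(x),(x.mean()+300).round(1),(y.mean()+110).round(1),"v",y.min()+110,y.max()+110,"u",x.min()+300,x.max()+300)
E
python3 - <<'E'
from chk import *
s=arm.state(); print(s["joints"],s["wrist_force"],s["position"]); pts(); masks("s10")
q=s["joints"]; p0,h=hk(); C=p0+h@np.array([0,D,-.0655])
for l,a,dz in[(36,0,.02),(36,0,.05),(36,-10,.05),(36,-20,.06),(30,-25,.06),(22,-25,.06),(12,-25,.06),(0,-25,.07),(0,-10,.08),(0,0,.08)]:
    R=toolR(YAW,l)@Ro.from_euler("y",a,degrees=True).as_matrix(); hh=np.stack([R[:,1],R[:,0],-R[:,2]],1); p=C+[0,0,dz]-hh@np.array([0,D,-.0655])
    for _ in range(2): q,e=ik(p,R,q,m=.005)
    print(l,a,dz,q,round(e,3)); go(p,R)
E
```

```text
[ 0.431  0.257 -0.205  2.445  3.113  0.179 -3.034] [-0.89   0.066 -4.923] [ 0.508 -0.164  0.228]
lean 35.83 yaw -9.83
tip rel hole N,T,z mm: [-14.9  11.1  77.3] scene [345.4 184.3] top [363.  202.7]
arc rel hole N,T,z mm: [-5.8 11.1 73.1] scene [342.1 184.8] top [363.5 198.7]
bot rel hole N,T,z mm: [ 7.2 11.1 74.5] scene [337.6 182.2] top [364.4 192.2]
b0 rel hole N,T,z mm: [10.1 11.1 92.6] scene [336.8 173.7] top [365.6 188.7]
blue 756 337.3 207.7 v 189 226 u 324 352
yellow 193 316.7 225.0 v 216 234 u 310 332
green 372 352.2 237.2 v 224 250 u 339 366
lean 35.84 yaw -9.83
36 0 0.02 [ 0.457  0.213 -0.23   2.425  3.125  0.118 -3.045] 0.0
shift [ 0.     0.011 -0.016] turn [-0.16  0.01 -0.11] | at [ 0.508 -0.164  0.228] t 19.1 F [ 0.2   0.44 -4.66] op 0.0357 ff 121.52
36 0 0.05 [ 0.478  0.158 -0.25   2.414  3.159  0.084 -3.086] 0.031
shift [ 0.     0.029 -0.041] turn [-0.16  0.01 -0.11] | at [ 0.508 -0.164  0.228] t 19.1 F [ 0.2   0.44 -4.66] op 0.0357 ff 121.52
36 -10 0.05 [ 0.085  0.147 -0.024  2.412  1.682  0.242 -1.772] 0.0
shift [ 0.011  0.029 -0.039] turn [-0.17 -9.99 -0.09] | at [
[... 766 characters left out ...]
36] turn [ 23.43 -24.65  -5.3 ] | at [ 0.508 -0.164  0.228] t 19.1 F [ 0.2   0.44 -4.66] op 0.0357 ff 121.52
0 -25 0.07 [ 0.12   0.363 -0.236  1.899  0.573  1.092 -0.597] 0.0
shift [ 0.028  0.075 -0.038] turn [ 35.24 -24.2   -7.92] | at [ 0.508 -0.164  0.228] t 19.1 F [ 0.2   0.44 -4.66] op 0.0357 ff 121.52
0 -10 0.08 [ 0.332  0.319 -0.29   1.864  0.312  1.014 -0.285] 0.0
shift [ 0.011  0.084 -0.051] turn [35.73 -9.7  -3.23] | at [ 0.508 -0.164  0.228] t 19.1 F [ 0.2   0.44 -4.66] op 0.0357 ff 121.52
0 0 0.08 [ 0.481  0.326 -0.333  1.845  0.125  0.992 -0.073] 0.0
shift [ 0.     0.085 -0.052] turn [35.84 -0.03 -0.11] | at [ 0.508 -0.164  0.228] t 19.1 F [ 0.2   0.44 -4.66] op 0.0357 ff 121.52
```

Emit:
step_arm(
  deltas=[
    {"x": 0.003,"y": 0.004,"z": -0.006,"ax": 0,"ay": -3,"az": 0,"claw": 0.8},
    {"x": 0.006,"y": 0.008,"z": -0.01,"ax": 0,"ay": -6,"az": 0,"claw": 0.8},
    {"x": 0.009,"y": 0.014,"z": -0.018,"ax": 0,"ay": -8,"az": 0,"claw": 0.8},
    {"x": 0.011,"y": 0.02,"z": -0.027,"ax": 0,"ay": -10,"az": 0,"claw": 0.8},
    {"x": 0.013,"y": 0.026,"z": -0.035,"ax": 0,"ay": -12,"az": 0,"claw": 0.8},
    {"x": 0.017,"y": 0.031,"z": -0.041,"ax": 0,"ay": -16,"az": 0,"claw": 0.8},
    {"x": 0.022,"y": 0.035,"z": -0.044,"ax": 0,"ay": -20,"az": 0,"claw": 0.8},
    {"x": 0.022,"y": 0.035,"z": -0.044,"ax": 0,"ay": -20,"az": 0,"claw": 0.8},
    {"x": 0.022,"y": 0.035,"z": -0.044,"ax": 0,"ay": -20,"az": 0,"claw": 0.8},
  ],
)

```text
clock: 20.23
position: [0.5149, -0.1407, 0.2842]
tcp_rot: [0.339, 0.75, 0.564, 0.069]
wrist_force: [0.1, -0.4, -3.9]
opening: 0.0363
finger_force: 121.8
```

```bash
python3 - <<'E'
from chk import *
s=arm.state(); print(s["joints"],s["wrist_force"],s["position"]); masks("s11")
q=s["joints"]; p0,h=hk(); C=p0+h@np.array([0,D,-.0655])
for l,a,dz in[(36,-20,0),(30,-25,.0),(20,-25,.0),(10,-25,.0),(0,-25,.01),(0,-10,.02),(0,0,.02)]:
    R=toolR(YAW,l)@Ro.from_euler("y",a,degrees=True).as_matrix(); hh=np.stack([R[:,1],R[:,0],-R[:,2]],1); p=C+[0,0,dz]-hh@np.array([0,D,-.0655])
    for _ in range(2): q,e=ik(p,R,q,m=.005)
    print(l,a,dz,q,round(e,3)); go(p,R)
E
```

```text
[-1.023  0.366  1.194  2.419  1.504  0.081 -1.718] [ 0.076 -0.405 -3.902] [ 0.515 -0.141  0.284]
blue 943 337.8 181.9 v 164 200 u 322 355
yellow 379 323.5 221.7 v 209 234 u 310 337
green 374 352.1 237.2 v 224 250 u 339 366
lean 35.88 yaw -9.59
36 -20 0 [-1.043  0.357  1.197  2.428  1.508  0.095 -1.73 ] 0.0
shift [-0. -0. -0.] turn [-0.09  0.01  0.12] | at [ 0.515 -0.141  0.284] t 20.275 F [ 0.42  0.44 -4.28] op 0.0359 ff 121.77
30 -25 0.0 [-0.869  0.29   0.872  2.331  0.98   0.39  -1.229] 0.0
shift [0.006 0.006 0.001] turn [ 5.46 -4.98 -2.17] | at [ 0.515 -0.141  0.284] t 20.275 F [ 0.42  0.44 -4.28] op 0.0359 ff 121.77
20 -25 0.0 [-0.664  0.283  0.667  2.195  0.628  0.573 -0.793] 0.0
shift [0.006 0.016 0.003] turn [14.71 -4.94 -6.  ] | at [ 0.515 -0.141  0.284] t 20.275 F [ 0.42  0.44 -4.28] op 0.0359 ff 121.77
10 -25 0.0 [-0.528  0.329  0.56   2.063  0.426  0.753 -0.515] 0.0
shift [0.008 0.025 0.006] turn [23.95 -4.88 -9.83] | at [ 0.515 -0.141  0.284] t 20.275 F [ 0.42  0.44 -4.28] op 0.0359 ff 121.77
0 -25 0.01 [-0.438  0.387  0.504  1.924  0.306  0.956 -0.318] 0.0
shift [0.007 0.04  0.003] turn [ 33.19  -4.8  -13.66] | at [ 0.515 -0.141  0.284] t 20.275 F [ 0.42  0.44 -4.28] op 0.0359 ff 121.77
0 -10 0.02 [-0.226  0.326  0.43   1.888  0.05   0.954 -0.014] 0.0
shift [-0.013  0.049 -0.003] turn [34.72  9.71 -9.22] | at [ 0.515 -0.141  0.284] t 20.275 F [ 0.42  0.44 -4.28] op 0.0359 ff 121.77
0 0 0.02 [-0.07   0.323  0.379  1.869 -0.142  0.976  0.203] 0.0
shift [-0.024  0.05  -0.001] turn [35.52 19.38 -6.18] | at [ 0.515 -0.141  0.284] t 20.275 F [ 0.42  0.44 -4.28] op 0.0359 ff 121.77
```

Emit:
step_arm(
  deltas=[
    {"x": 0.003,"y": 0.003,"z": 0,"ax": 2.7,"ay": -2.5,"az": -1,"claw": 0.8},
    {"x": 0.006,"y": 0.006,"z": 0.001,"ax": 5.5,"ay": -5,"az": -2.2,"claw": 0.8},
    {"x": 0.006,"y": 0.011,"z": 0.002,"ax": 10,"ay": -5,"az": -4,"claw": 0.8},
    {"x": 0.006,"y": 0.016,"z": 0.003,"ax": 14.7,"ay": -5,"az": -6,"claw": 0.8},
    {"x": 0.007,"y": 0.021,"z": 0.004,"ax": 19.3,"ay": -5,"az": -8,"claw": 0.8},
    {"x": 0.008,"y": 0.025,"z": 0.006,"ax": 24,"ay": -5,"az": -9.8,"claw": 0.8},
    {"x": 0.007,"y": 0.033,"z": 0.005,"ax": 28.5,"ay": -5,"az": -11.7,"claw": 0.8},
    {"x": 0.007,"y": 0.04,"z": 0.003,"ax": 33.2,"ay": -4.8,"az": -13.6,"claw": 0.8},
    {"x": -0.003,"y": 0.045,"z": 0,"ax": 34,"ay": 2.5,"az": -11.5,"claw": 0.8},
    {"x": -0.013,"y": 0.049,"z": -0.003,"ax": 34.7,"ay": 9.7,"az": -9.2,"claw": 0.8},
    {"x": -0.024,"y": 0.05,"z": -0.001,"ax": 35.5,"ay": 19.4,"az": -6.2,"claw": 0.8},
    {"x": -0.024,"y": 0.05,"z": -0.001,"ax": 35.5,"ay": 19.4,"az": -6.2,"claw": 0.8},
  ],
)

```text
clock: 21.78
position: [0.5419, -0.178, 0.3219]
tcp_rot: [-0.0, 0.769, 0.639, -0.001]
wrist_force: [0.2, -0.2, -3.7]
opening: 0.0358
finger_force: 121.9
```

```bash
python3 - <<'E'
from chk import *
s=arm.state(); print(s["joints"],s["wrist_force"],s["position"]); pts(); masks("s12")
e=np.array([.990,-.148,0])  # exerciser x (yaw -8.5)
pin=np.array([.498,.1105]); 
go([s["position"][0]-.07,s["position"][1],.40],toolR(-15,0))
go([.4997-.089,.1104+.013,.40],toolR(-15,0))
E
```

```text
[-0.024  0.31   0.337  1.876 -0.121  0.977  0.182] [ 0.199 -0.172 -3.665] [ 0.542 -0.178  0.322]
lean -0.07 yaw -10.58
tip rel hole N,T,z mm: [-19.1   2.9 169.1] scene [351.7 141.4] top [372.1 195. ]
arc rel hole N,T,z mm: [-14.1   2.8 160.4] scene [349.6 144.9] top [372.  193.4]
bot rel hole N,T,z mm: [ -2.8   2.6 153.9] scene [345.4 146.4] top [372.5 188.3]
b0 rel hole N,T,z mm: [ 10.2   2.4 166.9] scene [340.9 138.5] top [374.4 179.8]
blue 880 343.9 173.6 v 154 193 u 329 359
yellow 381 323.5 221.7 v 209 234 u 310 337
green 379 352.4 237.0 v 223 250 u 339 366
shift [-0.016 -0.069 -0.079] turn [-0.14 -0.    4.73] | at [ 0.543 -0.174  0.321] t 21.825 F [-1.38 -0.67 -4.49] op 0.0357 ff 121.88
shift [ 0.269 -0.183 -0.078] turn [-0.14 -0.    4.73] | at [ 0.543 -0.174  0.321] t 21.825 F [-1.38 -0.67 -4.49] op 0.0357 ff 121.88
```

Emit:
step_arm(
  deltas=[
    {"x": 0,"y": -0.012,"z": -0.003,"ax": 0,"ay": 0,"az": 0,"claw": 0.8},
    {"x": 0.01,"y": -0.035,"z": -0.006,"ax": 0,"ay": 0,"az": 0,"claw": 0.8},
    {"x": 0.03,"y": -0.06,"z": -0.009,"ax": 0,"ay": 0,"az": 0,"claw": 0.8},
    {"x": 0.055,"y": -0.085,"z": -0.009,"ax": 0,"ay": 0,"az": -0.3,"claw": 0.8},
    {"x": 0.083,"y": -0.108,"z": -0.009,"ax": 0,"ay": 0,"az": -0.6,"claw": 0.8},
    {"x": 0.113,"y": -0.128,"z": -0.009,"ax": 0,"ay": 0,"az": -1,"claw": 0.8},
    {"x": 0.145,"y": -0.146,"z": -0.009,"ax": 0,"ay": 0,"az": -1.3,"claw": 0.8},
    {"x": 0.177,"y": -0.16,"z": -0.009,"ax": 0,"ay": 0,"az": -1.6,"claw": 0.8},
    {"x": 0.208,"y": -0.17,"z": -0.009,"ax": 0,"ay": 0,"az": -1.6,"claw": 0.8},
    {"x": 0.235,"y": -0.175,"z": -0.009,"ax": 0,"ay": 0,"az": -1.6,"claw": 0.8},
    {"x": 0.257,"y": -0.175,"z": -0.009,"ax": 0,"ay": 0,"az": -1.6,"claw": 0.8},
    {"x": 0.268,"y": -0.175,"z": -0.009,"ax": 0,"ay": 0,"az": -1.6,"claw": 0.8},
  ],
)

```text
clock: 23.32
position: [0.417, 0.1262, 0.3304]
tcp_rot: [-0.0, 0.754, 0.657, 0.0]
wrist_force: [0.5, 0.0, -4.4]
opening: 0.0358
finger_force: 121.8
```

```bash
python3 - <<'E'
from chk import *
s=arm.state(); print(s["joints"],s["wrist_force"],s["position"]); hk()
go([.420,.122,.2845],toolR(-9,0)); go([.499,.110,.2845],toolR(-9,0))
E
```

```text
[-0.488  0.094  0.099  2.115 -0.013  0.932 -0.519] [ 0.485  0.031 -4.359] [0.417 0.126 0.33 ]
lean -0.0 yaw -7.88
shift [-0.004  0.004  0.046] turn [-0.   -0.07  1.12] | at [0.417 0.126 0.33 ] t 23.325 F [ 0.48  0.03 -4.36] op 0.0358 ff 121.83
shift [-0.005  0.084  0.046] turn [-0.   -0.07  1.12] | at [0.417 0.126 0.33 ] t 23.325 F [ 0.48  0.03 -4.36] op 0.0358 ff 121.83
```

Emit:
step_arm(
  deltas=[
    {"x": -0.001,"y": 0.001,"z": 0.01,"ax": 0,"ay": 0,"az": 0.5,"claw": 0.8},
    {"x": -0.002,"y": 0.002,"z": 0.024,"ax": 0,"ay": 0,"az": 1.1,"claw": 0.8},
    {"x": -0.004,"y": 0.004,"z": 0.037,"ax": 0,"ay": 0,"az": 1.1,"claw": 0.8},
    {"x": -0.004,"y": 0.004,"z": 0.045,"ax": 0,"ay": 0,"az": 1.1,"claw": 0.8},
    {"x": -0.004,"y": 0.004,"z": 0.045,"ax": 0,"ay": 0,"az": 1.1,"claw": 0.8},
    {"x": -0.004,"y": 0.004,"z": 0.045,"ax": 0,"ay": 0,"az": 1.1,"claw": 0.8},
  ],
)

```text
clock: 24.08
position: [0.4221, 0.1192, 0.2857]
tcp_rot: [-0.0, 0.762, 0.647, 0.001]
wrist_force: [-0.3, 0.4, -3.2]
opening: 0.0354
finger_force: 121.8
```

```bash
python3 - <<'E'
from chk import *
s=arm.state(); print(s["wrist_force"],s["position"])
p,h=hk(); im=arm.camera("scene"); cv2.imwrite("pics/s13.png",im[...,::-1])
B=p+h@np.array([0,D,-.0785]); c=B-[0,0,.0035+.0845-.033]; print("bend pred",proj("scene",B),"plate centre pred",proj("scene",c),proj("top",c))
for dy in(-.04,.04):
    for dz in(-.033,.033): print("corner",proj("scene",c+h@np.array([-.005,dy,dz])).round(1))
g=cv2.cvtColor(im,cv2.COLOR_RGB2HSV)[150:300,220:360]; m=cv2.inRange(g,(105,150,60),(125,255,255)); k=max(cv2.findContours(m,0,2)[0],key=cv2.contourArea)+[220,150]
print(cv2.contourArea(k),cv2.boundingRect(k),cv2.boxPoints(cv2.minAreaRect(k)).round(1).tolist())
for f in("s5","s13"): pass
a=cv2.imread("pics/s5.png").astype(int); b=im[...,::-1].astype(int); d=np.abs(a-b).max(2)
for v in range(150,246,2): print(v,"".join("#" if d[v,u]>40 else ("+" if d[v,u]>22 else ".") for u in range(240,330)))
E
```

```text
[-0.317  0.446 -3.237] [0.422 0.119 0.286]
lean 0.05 yaw -9.34
bend pred [302.043 244.504] plate centre pred [302.085 274.782] [217.006 259.856]
corner [322.3 282.9]
corner [323.1 248.3]
corner [285.  304.8]
corner [284.4 268.7]
1370.5 (279, 250, 41, 50) [[268.20001220703125, 273.3999938964844], [317.79998779296875, 248.60000610351562], [333.20001220703125, 279.3999938964844], [283.6000061035156, 304.20001220703125]]
150 ...............................+++++++..++++++++++++++++++++++++++++##.+#+#+#+++++++++++++
152 ...............................+++++++..+++++++++++++++++#+++++++++++#++##+#+#++++.+#++++#
154 ................................++++++....++++++++++++++++++++#++++++#.....+++++++++++++++
156 ................................+++++++++.++++++++#+++++#+++++++++++...+++++++++##++++++++
158 .................................++++++++++++++++++++++++++..+++++++++.+++#++++#++++++++++
160 .................................++++++++++++++++++++++++++..+++++++++.++++++#++#++++++++#
162 ....................................+..#+++++++++++++++++++..#++++++++.++++#+#++++++++++++
164 ..........
[... 3180 characters left out ...]
#............................######
232 ...................................................####........................+...+######
234 ...................................................####....................+.......+######
236 ...................................................####+..................+.+..+++.+######
238 ...................................................#####..+####....................+######
240 ....................................................########.....####...............+#####
242 .....................................................#######....++++.................##+++
244 ....................................................########+###+......................+..
```

```bash
python3 - <<'E'
from chk import *
p,h=hk()
for n,q in dict(leg1=(-17,-25),corner=(-17,-34),mid=(-2,-54),s=(13,-74),b0=(13,-85),top=(0,17),fartip=(17,-18)).items(): print(n,proj("scene",p+h@(np.array([q[0],0,q[1]])/1e3+[0,D,.0195])).round(1))
s=arm.state();print(s["position"]); go([.499,.110,.2845],toolR(-9,0))
for d in(0,.006): print(proj("scene",[.498-.0015,.1105,.269]))
E
```

```text
lean 0.07 yaw -9.33
leg1 [310.4 205. ]
corner [310.3 210.6]
mid [303.  219.2]
s [296.1 227.3]
b0 [296.1 233.7]
top [302.1 174. ]
fartip [294.  192.7]
[0.422 0.119 0.286]
shift [0.003 0.077 0.001] turn [ 0.07 -0.14 -0.33] | at [0.422 0.119 0.286] t 24.125 F [-0.08 -0.36 -4.07] op 0.0358 ff 121.8
[265.261 192.446]
[265.261 192.446]
```

Emit:
step_arm(
  deltas=[
    {"x": 0,"y": 0.004,"z": 0,"ax": 1,"ay": 0,"az": 0,"claw": 0.8},
    {"x": 0.001,"y": 0.012,"z": 0,"ax": 2,"ay": 0,"az": 0,"claw": 0.8},
    {"x": 0.001,"y": 0.024,"z": 0,"ax": 3,"ay": 0,"az": 0,"claw": 0.8},
    {"x": 0.002,"y": 0.036,"z": 0,"ax": 3,"ay": 0,"az": 0,"claw": 0.8},
    {"x": 0.002,"y": 0.048,"z": 0,"ax": 3,"ay": 0,"az": 0,"claw": 0.8},
    {"x": 0.003,"y": 0.058,"z": 0,"ax": 3,"ay": 0,"az": 0,"claw": 0.8},
    {"x": 0.003,"y": 0.066,"z": 0,"ax": 3,"ay": 0,"az": 0,"claw": 0.8},
    {"x": 0.003,"y": 0.073,"z": 0,"ax": 3,"ay": 0,"az": 0,"claw": 0.8},
    {"x": 0.003,"y": 0.077,"z": 0,"ax": 3,"ay": 0,"az": 0,"claw": 0.8},
    {"x": 0.003,"y": 0.077,"z": 0,"ax": 3,"ay": 0,"az": 0,"claw": 0.8},
  ],
)

```text
clock: 25.38
position: [0.4985, 0.1095, 0.2855]
tcp_rot: [-0.02, 0.762, 0.647, -0.016]
wrist_force: [-1.1, 0.6, -3.9]
opening: 0.036
finger_force: 121.8
```

```bash
python3 - <<'E'
from chk import *
s=arm.state(); print(s["wrist_force"],s["wrist_torque"],s["position"]); p,h=hk()
im=arm.camera("scene"); cv2.imwrite("pics/s14.png",im[...,::-1])
a=cv2.imread("pics/scene0.png").astype(int); b=im[...,::-1].astype(int); d=np.abs(a-b).max(2)
for v in range(150,236,2): print(v,"".join("#" if d[v,u]>40 else ("+" if d[v,u]>22 else ".") for u in range(235,300)))
for n,q in dict(leg=(-17,-15),corner=(-17,-34),mid=(-2,-54),s=(13,-74),b0=(13,-85),top=(0,17),fartip=(17,-18)).items(): print(n,proj("scene",p+h@(np.array([q[0],0,q[1]])/1e3+[0,D,.0195])).round(1))
E
```

```text
[-1.137  0.606 -3.873] [-0.054 -0.075  0.026] [0.499 0.11  0.286]
lean -2.96 yaw -9.33
150 ........+##################...####+.+....++++++++..+++++++++.....
152 .........+##############+.....#####++....+++++++++++++++##.......
154 ..........+#################...####++..+++++++++++++++++++.......
156 .............###############...####++++++++++++++++++++++........
158 .............##############+...####+++++++.++++++#++#++#.........
160 ............+#################+####+++++++++++#++##+.............
162 ............+######################+++++++++++++.................
164 .............+###############..##.+###++++#++++..................
166 .............+###############..+#+.##+#+#++++++..................
168 .............+###############...+..##++++++++++..................
170 .............+########################+++++++++..................
172 ..............+##############+.++...+#########+..................
174 ............+################+.++....################............
176 ........########.####++######...+....###########+...+########..+#
178 .........#.++..+#####.++##+..
[... 1425 characters left out ...]
...........
220 .......................+###+.......+####.........................
222 ........................+###++##.###+##++........................
224 .........................+##.#####..#+.#.........................
226 ..........................#######.++.###+........................
228 .......................+#######.##.#####+........................
230 .......................######.##.+#######........................
232 .......................#####.###.########.....######.............
234 .......................###+....##########.###########............
leg [273.  181.7]
corner [273.7 193.3]
mid [268.2 202.5]
s [262.9 211.2]
b0 [263.3 217.5]
top [264.2 158.6]
fartip [258.7 177.6]
```

Emit:
step_arm(
  deltas=[
    {"x": 0,"y": 0.0003,"z": 0.006,"ax": 0,"ay": 0,"az": 0,"claw": 0.8},
    {"x": 0,"y": 0.0006,"z": 0.012,"ax": 0,"ay": 0,"az": 0,"claw": 0.8},
    {"x": 0,"y": 0.001,"z": 0.018,"ax": 0,"ay": 0,"az": 0,"claw": 0.8},
    {"x": 0,"y": 0.0013,"z": 0.024,"ax": 0,"ay": 0,"az": 0,"claw": 0.8},
    {"x": 0,"y": 0.0016,"z": 0.03,"ax": 0,"ay": 0,"az": 0,"claw": 0.8},
    {"x": 0,"y": 0.0019,"z": 0.036,"ax": 0,"ay": 0,"az": 0,"claw": 0.8},
    {"x": 0,"y": 0.0021,"z": 0.04,"ax": 0,"ay": 0,"az": 0,"claw": 0.8},
    {"x": 0,"y": 0.0023,"z": 0.044,"ax": 0,"ay": 0,"az": 0,"claw": 0.8},
    {"x": 0,"y": 0.0025,"z": 0.048,"ax": 0,"ay": 0,"az": 0,"claw": 0.8},
    {"x": 0,"y": 0.0027,"z": 0.052,"ax": 0,"ay": 0,"az": 0,"claw": 0.8},
  ],
)

```text
clock: 26.68
position: [0.4976, 0.1098, 0.2332]
tcp_rot: [-0.021, 0.762, 0.647, -0.016]
wrist_force: [-3.1, 0.1, -1.3]
opening: 0.0359
finger_force: 122.0
```

```bash
cat >> chk.py <<'E'
def lev(tag,u0=225,u1=305,v0=165,v1=260,ref="scene0"):
    s=arm.state(); print(s["wrist_force"],s["wrist_torque"],s["position"]); hk()
    im=arm.camera("scene"); cv2.imwrite(f"pics/{tag}.png",im[...,::-1])
    # far (right) pin cap: dark-ish grey over green cloth at u 285..310
    g=im[165:225,284:312].astype(int)
    for v in range(168,220,2): print(v,"".join("#" if im[v,u].max()<75 and abs(int(im[v,u,0])-int(im[v,u,1]))<12 else ("o" if abs(int(im[v,u,0])-int(im[v,u,1]))<12 else ".") for u in range(225,312)))
E
python3 -c "
from chk import *
lev('s15')"
```

```text
[-3.101  0.122 -1.286] [0.091 0.485 0.005] [0.498 0.11  0.233]
lean -3.04 yaw -9.31
168 oooooooooooo#####ooo##################################oo#################..............
170 ooooooooooooo#####oo#####################################################..............
172 ooooooooooooo#################################.....#####################...............
174 ooooooooooooo#################oo############oo##########################...............
176 oooooooooooooo#########################################################................
178 ooooooooooooooo########################################################................
180 oooooooooooooooo######################################################.................
182 ooooooooooooooooooooo##################..########oo###################ooo####..........
184 oooooooooooooooooooooo##############ooo..#######....##################oooooo###........
186 ooooooooooooooooooooooo################..o######....#################ooooooo###........
188 oooooooooooooooooooo.....#oo###########..oo##########################oooooooo##........
190 
[... 675 characters left out ...]
oooooo###oooo#ooo############ooooooo.....ooooooooo..oooo
206 ooooooooooooo######oooooooooooooooo####ooooo#oooo###########ooooooo..ooooooooo..ooooooo
208 oooooooooooooo########oooo#o#####oo##oooooooooooo###########ooooooooooooooo..oooooooooo
210 ooooooooooooooo########ooooooo###o#ooooooooo#oooo###########oooooooooooo..ooooooooooooo
212 ooooooooooooooooo#####ooooooooooooooooooo####oooo#########oooooooooo...oooooooooooooooo
214 oooooooooooooooooo##oooooooooooooooooo#######oooo########oooooooo...ooooooooooooooooooo
216 ooooooooooooooooooooooooooooooooooo##########ooooo###o#oooooooooooooooooooooooooooooooo
218 oooooooooooooooooooooooooooooooo###############oooooooooooooooooooooooooooooooooooooooo
```

Emit:
step_arm(
  deltas=[
    {"x": 0,"y": -0.001,"z": 0.004,"ax": 0,"ay": 0,"az": 0,"claw": 0.8},
    {"x": 0,"y": -0.001,"z": 0.008,"ax": 0,"ay": 0,"az": 0,"claw": 0.8},
    {"x": 0,"y": -0.001,"z": 0.012,"ax": 0,"ay": 0,"az": 0,"claw": 0.8},
    {"x": 0,"y": 0,"z": 0.016,"ax": 0,"ay": 0,"az": 0,"claw": 0.8},
    {"x": 0,"y": 0,"z": 0.02,"ax": 0,"ay": 0,"az": 0,"claw": 0.8},
    {"x": 0,"y": 0.0005,"z": 0.023,"ax": 0,"ay": 0,"az": 0,"claw": 0.8},
    {"x": 0,"y": 0.0005,"z": 0.023,"ax": 0,"ay": 0,"az": 0,"claw": 0.8},
  ],
)

```text
clock: 27.6
position: [0.4975, 0.1098, 0.2101]
tcp_rot: [-0.021, 0.762, 0.647, -0.016]
wrist_force: [-1.4, 0.7, -1.2]
opening: 0.0358
finger_force: 122.0
```

```bash
python3 -c "
from chk import *
lev('s16')" | head -20
```

```text
[-1.386  0.696 -1.209] [0.039 0.295 0.046] [0.498 0.11  0.21 ]
lean -3.0 yaw -9.32
168 ooooooooo#############################################oooooo#..........................
170 ooooooooo##############################################ooooooo#........................
172 oooooooooo################################################oooooo#......................
174 oooooooooo##################################################ooooooo.#####..............
176 ooooooooooo###################################################oooooooo####.............
178 oooooooooooo#######oo############################################ooooo####.............
180 oooooooooooo#######..#####################################################.............
182 ooooooooooooo#####ooo##################################oo#################.............
184 oooooooooooooo###########################################################..............
186 oooooooooooooo###################################oo######################..............
188 oooooooooooooo##############################oo##########################...............
190 oooooooooooooo##########################################################...............
192 ooooooooooooooo########################################################................
194 oooooooooooooooooo#oo############################ooo########################...........
196 ooooooo###ooooooooooooo##############oo##o######ooooo##################oooo###.........
198 #ooooooooooooooooooooo###############oo...#######oooo#################ooooooo##........
200 oooooooooooooooooo#....oo##############..oo######o#oo#################oooooo##.ooooooo.
202 oooooooooooooooooo#o.###oo#oo###########oo###########################ooooooo##oooooo.oo
```

Emit:
step_arm(
  deltas=[
    {"x": 0,"y": 0,"z": 0.002,"ax": 0,"ay": 0,"az": 0,"claw": 0.8},
    {"x": 0,"y": 0,"z": 0.003,"ax": 0,"ay": 0,"az": 0,"claw": 0.8},
    {"x": 0,"y": 0,"z": 0.003,"ax": 0,"ay": 0,"az": 0,"claw": 0.8},
  ],
)

```text
clock: 28.02
position: [0.4979, 0.1099, 0.2075]
tcp_rot: [-0.02, 0.762, 0.647, -0.016]
wrist_force: [-1.2, -0.1, -1.8]
opening: 0.036
finger_force: 122.0
```

```bash
python3 -c "
from chk import *
lev('s17')" | sed -n '1,2p;14,24p'
```

```text
[-1.18  -0.147 -1.803] [0.009 0.246 0.03 ] [0.498 0.11  0.208]
lean -2.92 yaw -9.32
190 oooooooooooooo##################o###########ooo#########################...............
192 oooooooooooooo#########################################################................
194 ooooooooooooooo########################################################................
196 ooooooooooooooooooooooo##########################ooo###################o#####..........
198 oooooooooooooooooooooo##############oo..oo#######oooo##################oooo###.........
200 oooooooooooooooooo#...oo##############oo..#########oo#################oooooo###ooooooo.
202 oooooooooooooooooo#o.###o###############oo#######o##o################ooooooo##oooooo.oo
204 oooooooooooooooooo##oooooo#o############ooo##########################oooooo##oooo..oooo
206 ooooooooooooooo#oooooo....#o#######ooooooooo########################oooo##oooo..ooooooo
208 oooooooooooooooooo....o..ooo######ooooooooo######################oooooooooo..oooooooooo
210 oooooooooooooo....#..ooooooo#####ooo###ooooo#################ooooooooooo..ooooooooooooo
```

Emit:
step_arm(
  deltas=[
    {"x": 0,"y": 0,"z": 0.002,"ax": 0,"ay": 0,"az": 0,"claw": 0.8},
    {"x": 0,"y": 0,"z": 0.0035,"ax": 0,"ay": 0,"az": 0,"claw": 0.8},
    {"x": 0,"y": 0,"z": 0.0035,"ax": 0,"ay": 0,"az": 0,"claw": 0.8},
  ],
)

```text
clock: 28.45
position: [0.4981, 0.1098, 0.204]
tcp_rot: [-0.02, 0.762, 0.647, -0.015]
wrist_force: [-0.2, -1.3, -1.9]
opening: 0.0362
finger_force: 122.0
```

```bash
python3 -c "
from chk import *
lev('s18')" | sed -n '1,2p;14,24p'
```

```text
[-0.177 -1.26  -1.948] [-0.071 -0.164 -0.008] [0.498 0.11  0.204]
lean -2.89 yaw -9.33
190 oooooooooooooo#################################ooo######################...............
192 oooooooooooooo##################o###########ooo#########################...............
194 oooooooooooooo#########################################################................
196 oooooooooooooooo#######################################################................
198 ooooooo#oooooooooooooo###########################ooo###################oo####..........
200 o#oooooooooooooooo#....#############..o..o########ooo##################oooo###.ooooooo.
202 oooooooooooooooooo#o.#oo################o#############################oooooo##oooooo.oo
204 oooooooooooooooooo##ooooo###############ooo######o####################oooooo##ooo..oooo
206 ooooooooooooooo#oooooo....#o###########oooo##########################oooooo##...ooooooo
208 oooooooooooooooooo....o..##o########ooooooo##########################oooo#o..oooooooooo
210 oooooooooooooo....o..ooooooo######ooooooooo#####################oooooooo..ooooooooooooo
```

Emit:
step_arm(
  deltas=[
    {"x": 0,"y": 0,"z": 0.002,"ax": 0,"ay": 0,"az": 0,"claw": 0.8},
    {"x": 0,"y": 0,"z": 0.003,"ax": 0,"ay": 0,"az": 0,"claw": 0.8},
    {"x": 0,"y": 0,"z": 0.003,"ax": 0,"ay": 0,"az": 0,"claw": 0.8},
  ],
)

```text
clock: 28.88
position: [0.4983, 0.1099, 0.2026]
tcp_rot: [-0.02, 0.762, 0.647, -0.015]
wrist_force: [-2.5, -1.0, 9.4]
opening: 0.036
finger_force: 122.9
```

```bash
python3 -c "
from chk import *
lev('s19')" | sed -n '1,2p;14,24p'
```

```text
[-2.454 -0.955  9.428] [-0.234  0.372  0.031] [0.498 0.11  0.203]
lean -2.86 yaw -9.35
190 ooooooooooooo#####################################o#####################...............
192 ooooooooooooo################################oooo#######################...............
194 oooooooooooooo#########################################################................
196 oooooooooooooooo#######################################################................
198 oooooooooooooooooo#oo##############################o###################o####...........
200 ##oooooooooooooooo#...o##############ooo##########oo##################ooooo###.ooooooo.
202 oooooooooooooooooo#o.################ooooo############################ooooooo#oooooo.oo
204 oooooooooooooooooo##oooo################oo######oo####################oooooo##ooo..oooo
206 ooooooooooooooo#oooooo....ooo##########oooo##########################oooooo##...ooooooo
208 oooooooooooooooooo....o..##o###########oooo##########################ooo#oo..oooooooooo
210 oooooooooooooo....#..oooo##o######ooooooooo########################ooooo.oooooooooooooo
```

Emit:
step_arm(
  deltas=[
    {"x": 0,"y": 0,"z": -0.0008,"ax": 0,"ay": 0,"az": 0,"claw": 0.7},
    {"x": 0,"y": 0,"z": -0.0008,"ax": 0,"ay": 0,"az": 0,"claw": 0.65},
    {"x": 0,"y": 0,"z": -0.0008,"ax": 0,"ay": 0,"az": 0,"claw": 0.6},
    {"x": 0,"y": 0,"z": -0.0008,"ax": 0,"ay": 0,"az": 0,"claw": 0.6},
  ],
  newtons=20,
)

```text
clock: 29.42
position: [0.4982, 0.1099, 0.2029]
tcp_rot: [-0.02, 0.762, 0.647, -0.015]
wrist_force: [-1.1, -0.8, 5.8]
opening: 0.036
finger_force: 122.9
```

Emit:
step_arm(
  deltas=[
    {"x": 0,"y": 0,"z": 0,"ax": 0,"ay": 0,"az": 0,"claw": 0.5},
    {"x": 0,"y": 0,"z": 0,"ax": 0,"ay": 0,"az": 0,"claw": 0.4},
    {"x": 0,"y": 0,"z": 0,"ax": 0,"ay": 0,"az": 0,"claw": 0.2},
    {"x": 0,"y": 0,"z": 0,"ax": 0,"ay": 0,"az": 0,"claw": 0.05},
    {"x": 0,"y": 0,"z": 0,"ax": 0,"ay": 0,"az": 0,"claw": 0.05},
    {"x": 0,"y": 0,"z": 0,"ax": 0,"ay": 0,"az": 0,"claw": 0.05},
    {"x": 0,"y": 0,"z": 0,"ax": 0,"ay": 0,"az": 0,"claw": 0.05},
  ],
)

```text
clock: 30.3
position: [0.4972, 0.1099, 0.2017]
tcp_rot: [-0.02, 0.762, 0.647, -0.016]
wrist_force: [0.3, -0.3, 0.6]
opening: 0.0812
finger_force: 0.0
```

```bash
python3 -c "
from chk import *
lev('s20')" | sed -n '1,2p;14,24p'
```

```text
[ 0.331 -0.261  0.632] [-0.032 -0.075 -0.021] [0.497 0.11  0.202]
lean -2.96 yaw -9.32
190 ooooooooooooo#################ooooooo###############oooooo###################..........
192 ooooooooooooo##############ooooo#####.#o###########oo########################..........
194 oooooooooooooo###########################oo##################################..........
196 ooooooooooooooooo#oo##########oooo########oo#################################..........
198 ooooooooooooooooooo###########oooooooo....#oo##########oooo#########oo#######..........
200 ooooooooooooooooooo###########oooo....o..oo############oooo##########o########.ooooooo.
202 ooooooooooooooooooo############...o..ooooo#oooo#oo###################oo#######oooooo.oo
204 oooooooooooooooooooo###########o.ooooo#oooooooooooo########oo#################ooo..oooo
206 ooooooooooooooo#oooo############ooooooooooooooooooo###########################..ooooooo
208 oooooooooooooooooooo############ooooooooooooooo##ooo##########################ooooooooo
210 oooooooooooooo....oo###########oooooooooooooooooooooo#####################ooooooooooooo
```

Released, with zero contact force. I'll rise straight up.

Emit:
step_arm(
  deltas=[
    {"x": 0,"y": 0,"z": -0.01,"ax": 0,"ay": 0,"az": 0,"claw": 0},
    {"x": 0,"y": 0,"z": -0.025,"ax": 0,"ay": 0,"az": 0,"claw": 0},
    {"x": 0,"y": 0,"z": -0.045,"ax": 0,"ay": 0,"az": 0,"claw": 0},
    {"x": 0,"y": 0,"z": -0.07,"ax": 0,"ay": 0,"az": 0,"claw": 0},
    {"x": 0,"y": 0,"z": -0.1,"ax": 0,"ay": 0,"az": 0,"claw": 0},
    {"x": 0,"y": 0,"z": -0.14,"ax": 0,"ay": 0,"az": 0,"claw": 0},
    {"x": 0,"y": 0,"z": -0.17,"ax": 0,"ay": 0,"az": 0,"claw": 0},
    {"x": 0,"y": 0,"z": -0.17,"ax": 0,"ay": 0,"az": 0,"claw": 0},
    {"x": 0,"y": 0,"z": -0.17,"ax": 0,"ay": 0,"az": 0,"claw": 0},
  ],
)

```text
clock: 31.48
position: [0.5053, 0.108, 0.3715]
tcp_rot: [-0.02, 0.762, 0.647, -0.016]
wrist_force: [-0.7, -0.7, -0.0]
opening: 0.0849
finger_force: 0.0
```

```bash
cat > end.py <<'E'
from chk import *
def bl(t):
    im=arm.camera("scene"); cv2.imwrite(f"pics/{t}.png",im[...,::-1]); g=cv2.cvtColor(im,cv2.COLOR_RGB2HSV)
    m=cv2.inRange(g,(105,150,60),(125,255,255))[190:330,215:330]; k=max(cv2.findContours(m,0,2)[0],key=cv2.contourArea)+[215,190]
    print("blue",cv2.contourArea(k),cv2.boundingRect(k),cv2.boxPoints(cv2.minAreaRect(k)).round(1).tolist()); return im
s=arm.state(); print(s["wrist_force"],s["position"])
im=bl("e1"); bl("e2"); masks("e3")
for x in(.0,): print("pin proj low",proj("scene",[.498,.11,.231]),"far cap low",proj("scene",[.4875,.042,.231]),"raised",proj("scene",[.4875,.042,.269]))
a=cv2.imread("pics/scene0.png").astype(int); b=im[...,::-1].astype(int); d=np.abs(a-b).max(2)
for v in range(172,300,3): print(v,"".join("#" if d[v,u]>40 else ("+" if d[v,u]>22 else ".") for u in range(225,312)))
E
python3 end.py
```

```text
[-0.747 -0.739 -0.046] [0.505 0.108 0.372]
blue 1172.0 (250, 274, 39, 51) [[239.5, 297.0], [286.70001220703125, 272.5], [300.8999938964844, 299.8999938964844], [253.6999969482422, 324.3999938964844]]
blue 1172.5 (250, 274, 39, 51) [[239.5, 297.0], [286.70001220703125, 272.5], [300.8999938964844, 299.8999938964844], [253.6999969482422, 324.3999938964844]]chk.py:6: RuntimeWarning: Mean of empty slice.
  g=cv2.cvtColor(im,cv2.COLOR_RGB2HSV)[110:265,300:390]; m=cv2.inRange(g,(lo,150,60),(hi,255,255)); y,x=np.nonzero(m); print(n,len(x),(x.mean()+300).round(1),(y.mean()+110).round(1),"v",y.min()+110,y.max()+110,"u",x.min()+300,x.max()+300)
  ret = ret.dtype.type(ret / rcount)
Traceback (most recent call last):
  File "end.py", line 7, in <module>
    im=bl("e1"); bl("e2"); masks("e3")
                           ~~~~~^^^^^^
  File "chk.py", line 6, in masks
    g=cv2.cvtColor(im,cv2.COLOR_RGB2HSV)[110:265,300:390]; m=cv2.inRange(g,(lo,150,60),(hi,255,255)); y,x=np.nonzero(m); print(n,len(x),(x.mean()+300).round(1),(y.mean()+110).round(1),"v",y.min()+110,y.max()+110,"u",x.min()+300,x.max()+300)
                                                                                                                                                                                            ~~~~~^^
ValueError: zero-size array to reduction operation minimum which has no identity
```

```bash
python3 - <<'E'
from chk import *
h=hookR(-9,0); c=np.array([.497,.110,.070])
print([proj("scene",c+h@np.array([-.005,y,z])).round(1).tolist() for y in(.04,-.04) for z in(-.033,.033)])
im=cv2.imread("pics/e2.png")[...,::-1]; g=cv2.cvtColor(im,cv2.COLOR_RGB2HSV)[190:260,300:390]
for n,(lo,hi) in dict(yellow=(22,32),green=(50,75)).items():
    y,x=np.nonzero(cv2.inRange(g,(lo,150,60),(hi,255,255))); print(n,len(x),x.mean()+300,y.mean()+190)
g0=cv2.cvtColor(cv2.imread("pics/scene0.png"),cv2.COLOR_BGR2HSV)[190:260,300:390]
for n,(lo,hi) in dict(yellow=(22,32),green=(50,75)).items():
    y,x=np.nonzero(cv2.inRange(g0,(lo,150,60),(hi,255,255))); print(n,"start",len(x),x.mean()+300,y.mean()+190)
a=cv2.imread("pics/scene0.png").astype(int); d=np.abs(a-im[...,::-1].astype(int)).max(2); print("cups/tape change",(d[225:285,390:445]>40).sum(),(d[295:335,340:385]>40).sum())
print("cap low/raised",proj("scene",[.4875,.042,.231]).round(1),proj("scene",[.4875,.042,.269]).round(1))
for v in range(172,262,3): print(v,"".join("#" if d[v,u]>40 else ("+" if d[v,u]>22 else ".") for u in range(225,312)))
E
```

```text
[[253.4, 324.9], [251.6, 293.1], [289.0, 303.6], [288.5, 272.9]]
yellow 380 323.4684210526316 221.69736842105263
green 371 352.1320754716981 237.21563342318058
yellow start 330 322.1 221.6818181818182
green start 370 352.14054054054054 237.18378378378378
cups/tape change 327 31
cap low/raised [297.9 200. ] [297.7 178.9]
172 ..............................##########+..+.###########...............................
175 +######.+#######+...+++######+.#######+#+..#####.##################.....+##............
178 ####+........#######+..+########+......+#+##.##.+#############################.........
181 .+#+......#######+########+.+.+##......++....###......+#####################++.........
184 ###+.#######################+.+.+#+#++++...++.######.#######################+..........
187 ++.+.....###################.#++###########.+############+..+####+.....................
190 ##+..######################++#.+....####+#####.####++....++.+..........................
193 #####+.#######.#.####+##.....############..###+##################......................
196 ....+....+........####################
[... 1281 characters left out ...]
....+###.........####...................................
241 ...................................+####........####...................................
244 ....................................####......#####....................................
247 ....................#####+...........####+.#####+#+....................................
250 ......................##..............##.####+####.....................................
253 .................#+...................##########.......................................
256 ....................................####+..............................................
259 ....................................####...............................#############...
```

```bash
python3 - <<'E'
from chk import *
a=cv2.imread("pics/scene0.png");b=cv2.imread("pics/e2.png")
r=cv2.matchTemplate(b[215:300,380:460],a[228:282,392:442],cv2.TM_CCOEFF_NORMED); print("cup match",cv2.minMaxLoc(r),"expect (12,13)")
r=cv2.matchTemplate(b[285:345,330:395],a[300:330,347:380],cv2.TM_CCOEFF_NORMED); print("tape match",cv2.minMaxLoc(r),"expect (17,15)")
print(arm.sign_off())
E
```

```text
cup match (-0.18808527290821075, 0.9428776502609253, (3, 24), (12, 13)) expect (12,13)
tape match (-0.3630825877189636, 0.9999088644981384, (0, 0), (17, 15)) expect (17,15)
the job is handed in; nothing more can be done
None
```

The blue plate now hangs by the S-hook on the load pin, with the lever eased down to its lower stop and the gripper clear. The other plates, cup and tape show no movement in the camera images, and I handed the job in at about 32 s; no verdict came back.

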